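# Wipe the chips off the sloping carving board into the waste box

## Task

Take the scraper block by its grip and, holding its foot flat to the sloping carving board, wipe all three wood chips sideways off the end of the board into the open waste box. Move the chips only with the block, never with the gripper itself. Then stand the block upright on the platform again where it stood, and leave the carving, the mallet and the iron hand plane alone.

Things in the scene. Friction and masses are not known exactly. Their poses are not given: they have to be found in the camera images.
- scraper: Loose dark-wood scraper block, 117 mm high, under 0.4 kg: foot 140 x 34 mm, 40 mm high; above it a grip ridge 105 mm long, 24 mm thick, from 40 to 117 mm height, top rounded. It starts standing upright on the platform in front of the board, its length about level with the board (along world y). Origin: centre of the foot's underside; x along the 140 mm length, y across the thickness, z up through the grip.
- scraper_grip (a point): Point in the middle of the scraper's grip ridge, 95 mm above the underside of its foot; same axes as the scraper.
- carving_board: Fixed wooden board on the platform (top 150 mm above the bench) whose flat face rises at 0.47 rad (27 deg) away from the robot, along its own x: 170 mm up the slope, 240 mm wide along y (level). Face 50 mm above the platform at the low front edge, 127 mm at the high edge. Both side ends (y = +-120 mm) are open. Origin: on the platform under the middle of the face; x level to the high edge, y along the width, z up.
- board_face (a point): Middle of the board's sloping face, on the surface, 88.5 mm above the board's origin; its axes are the board's (level, not sloped). A lip 12 mm thick stands 12 mm above the face along the low edge, so the clear slope runs from 73 mm below to 85 mm above this point.
- waste_box: Open-topped plywood waste box, fixed, 180 (x) x 140 (y) x 38 mm high, walls 6 mm. It stands against the left or the right end of the board (it varies), long side along that end and turned as the board; the board's end overhangs its near wall by 16 mm, so what is pushed over that end drops in. Origin: centre of its underside.
- scraper_plane: Small black iron hand plane, 42 x 137 x 71 mm, loose, standing on its sole at the end of the board where the waste box is not; leave alone. Origin: centre of its underside; its 137 mm length is along y.
- relief_3: Half-carved rosette piece in wood, 59 x 104 x 32 mm, lying at the front left of the platform; leave alone. Origin: centre of its underside.
- carvers_mallet: Round carver's mallet, 93 x 260 x 98 mm, lying on the bench to the left in front of the platform; leave alone. Origin: centre of its underside.
- chip_1: Loose rigid wood chip, about 82 mm long, 30 mm wide, 14 mm thick with one end curling up to about 25 mm, 40 g. It starts flat on the board's face, lowest, 44 mm down the slope from the middle of the face, and up to 30 mm left or right of the middle, long way roughly across the slope, and does not slide by itself. Origin: about the middle of its underside; z square to its flat side.
- chip_2: Loose rigid wood chip, about 82 mm long, 32 mm wide, 12 mm thick with one end curling up to about 25 mm, 40 g. It starts flat on the board's face, about halfway up, 3 mm above the middle, and up to 30 mm left or right of the middle, long way roughly across the slope, and does not slide by itself. Origin: about the middle of its underside; z square to its flat side.
- chip_3: Loose rigid wood chip, about 78 mm long, 34 mm wide, 16 mm thick with one end curling up to about 25 mm, 40 g. It starts flat on the board's face, highest, 50 mm up the slope from the middle, and up to 30 mm left or right of the middle, long way roughly across the slope, and does not slide by itself. Origin: about the middle of its underside; z square to its flat side.

How it is judged:
By the outcome, as a careful person would: the job done as asked, in the order asked, and still so for the second after the job is handed in, with the robot touching nothing.
It also fails if it takes over 54 s, if anything falls off the work surface, if the arm or the gripper's body presses on something with over 40 N, if the wrist force passes 120 N, or if a joint passes its speed limit or range.

## Robot

A 7-joint arm with a two-finger parallel gripper is mounted at the origin on the work surface; the furniture and walls round the work are solid. World frame = base frame: x ahead of the robot, y to its left, z up, the work surface at z = 0. Lengths are in m, angles in rad, forces in N, time in s.
With the tool pointing down it reaches from about 0.425 to 0.825 m from the base axis. Payload 3.6 kg.
Tool frame: the origin (TCP) lies midway between the tips of the shut fingers; the grasp point (between the pads) lies 19 mm behind it; z points along the fingers, y is the direction in which the jaws open and shut (so a half turn about z gives the same grasp; the last joint's range is limited). The gripper opens to 93 mm and grips with 3 to 60 N. Pads are 15 mm wide; open, the fingers measure 128 mm over their backs; the gripper's body (75 mm by 188 mm) begins 65 mm behind the grasp point.
Start: joints at [-1.335, 0.615, -0.013, 1.423, 0.008, 1.103, -0.04], TCP at [0.168, 0.628, 0.219] pointing down, gripper open.
Joint ranges: [-3.12, 3.12], [-0.3, 2.06], [-1.34, 1.32], [0.26, 2.42], [-1.36, 4.5], [0.01, 1.98], [-2.84, 2.84]. Speed limits (rad/s): [2.79, 2.79, 3.14, 3.14, 3.14, 3.14, 3.14].

## Interface

Orientations are given as [roll, pitch, yaw] about the fixed x, y, z axes, in that order (R = Rz(yaw) Ry(pitch) Rx(roll)).
In Python, from plant import arm gives the robot as it stands.
- The arm moves only by the tool servo_tool, never from a script. Its argument "series" is a list of rows, each an object of numbers: "dx", "dy", "dz": the shift along the tool's x, y, z in cm; "ax", "ay", "az": the turn, a rotation vector about the tool's x, y, z in rad; "jaw": the opening in per cent of the stroke, from 0 (shut) to 100 (fully open). In form: [{"dx": .., "dy": .., "dz": .., "ax": .., "ay": .., "az": .., "jaw": ..}, ...]. A call has 1 to 10 rows; each row is the pose to reach, as a shift and turn from the pose measured when the call began, along the tool's axes at that moment; what a row does not reach only later rows make up. A row lasts 1/12 s, in which the tool goes at most 41.7 mm and 7.16 degrees, less where a joint would pass 70% of its speed; a pose out of reach is approached as far as the arm can. A call with a gripper value outside its range is refused whole. The fingers move at their own pace and stop on an object; "newtons" is the grip in N (left out, the last holds). Time passes only in rows, so rows that repeat a pose let the fingers close. It gives the time, the measured TCP pose, the force and the opening at its end, in the units of the state.
- arm.read_state(): the state, without advancing time (a new reading comes with each control period).
- arm.get_image(name): name is "scene" or "side" or "wrist"; returns a dict with "color" (480x640x3 uint8, red, green, blue), "z_map" (480x640 float32, m along the optical axis (not along the pixel's ray), 0 where there is no reading), "fovy" (degrees; the focal length in pixels is half the picture's height over the tangent of half this angle, whatever the lens; pixels are square), "cx", "cy" (the principal point, pixels), "cam_to_world" (4x4, takes a point from camera to world coordinates). Camera axes: x right, y down, z forward; pixel columns grow to the right and rows downward; lengths in m; the calibration is good to about 2 mm. A picture is of the moment at which its call begins.
- arm.finish_job(): hands the job in, once; it reports no verdict.
Trained networks look in a picture, given as the dict that the camera call returned (one of the last four; its "shot" number tells which), for a name from the list of things; names that differ only in an ending like _2 or _b are one class to them, and where a whole thing is asked for, a point or a joint stands for the part that bears it (a point fixed in the world has none). Each returns a list of dicts, best first, with "confidence" (0 to 1); they miss things now and then, are a little off and sometimes report something else, mostly with a low value. They report only what shows in the picture. A call takes as long as a camera call.
- arm.search_frame(query, picture): "bbox" ([left, top, right, bottom] in pixels, round what is visible of it).
- arm.regions_of(query, picture): "region" (480x640 bool, what is visible of it) and "bbox" ([left, top, right, bottom] in pixels, round what is visible of it).
- arm.pinpoint(query, picture): "point" ([column, row] in pixels: a listed point, or the origin of a listed thing).
The state is a dict: "clock": time; "joint_pos": joint angles; "joint_velocities": joint speeds; "joint_efforts": joint torques, N m; "ee_pos": TCP position; "tcp_rot": TCP orientation; "wrist_force": force on the tool from outside, world axes, zero at the start; "wrist_torque": the same for the moment, N m; "grip_width": finger opening in m.
Only numpy, scipy, OpenCV 4.12 (cv2) and the standard library are available. Lean on these libraries where they do the work, as an engineer would, in place of code of your own. Each camera call takes 0.05 s, during which the arm holds its last target.

## Working session

There is one attempt and no reset: what is moved stays moved. The work goes in short steps, Python scripts to look and compute and a tool call to move; the robot and the scene stay as the last step left them, time stands still between calls to the robot, and variables do not carry over. Pictures are saved under pics/ and viewed, and the job is handed in when it is done.

Besides the shell and the picture viewer there is one more tool, called after "Request:" in YAML: its name, and indented under it one key for each argument. servo_tool: Moves the arm, as the interface text tells. Its arguments: {"type":"object","properties":{"series":{"type":"array"},"newtons":{"type":"number"}},"required":["series"]}

```bash
ls; mkdir -p pics
cat > h.py <<'E'
import numpy as np, cv2
from plant import arm
from scipy.spatial.transform import Rotation as Rn
def save(p,n): cv2.imwrite('pics/'+n+'.png',cv2.cvtColor(p['color'],cv2.COLOR_RGB2BGR))
def K(p):
    f=240/np.tan(np.radians(p['fovy'])/2); return f,p['cx'],p['cy']
def cloud(p):
    f,cx,cy=K(p); z=p['z_map']; v,u=np.mgrid[:480,:640]
    P=np.stack([(u-cx)/f*z,(v-cy)/f*z,z,np.ones_like(z)],-1)
    return (P@np.asarray(p['cam_to_world']).T)[...,:3]
def proj(p,X):
    f,cx,cy=K(p); T=np.linalg.inv(p['cam_to_world']); X=np.atleast_2d(X); c=X@T[:3,:3].T+T[:3,3]
    return np.c_[c[:,0]/c[:,2]*f+cx,c[:,1]/c[:,2]*f+cy]
E
python3 - <<'E'
from h import *
s=arm.read_state(); print({k:np.round(v,3) for k,v in s.items()})
for n in ['scene','side','wrist']:
    p=arm.get_image(n); save(p,n+'0'); print(n,p['fovy'],np.round(p['cam_to_world'],3).tolist())
    C=cloud(p)
    for q in ['scraper','carving_board','waste_box','scraper_plane','relief_3','carvers_mallet','chip_1']:
        for r in arm.regions_of(q,p)[:3]:
            if r['confidence']<.3: continue
            m=r['region']&(p['z_map']>0); X=C[m]
            if len(X): print(q,round(r['confidence'],2),np.round(r['bbox']),np.round(np.percentile(X,[2,50,98],axis=0),3).tolist())
E
```

```text
pics
{'clock': np.float64(0.0), 'joint_pos': array([-1.335,  0.616, -0.013,  1.425,  0.008,  1.103, -0.04 ]), 'joint_velocities': array([-0.001, -0.001, -0.001, -0.001,  0.   ,  0.001,  0.001]), 'joint_efforts': array([ 1.0000e-03, -4.5894e+01,  2.1000e-01, -1.6574e+01, -6.1000e-02,
        2.1000e-02,  0.0000e+00]), 'ee_pos': array([0.168, 0.627, 0.217]), 'tcp_rot': array([-3.139,  0.   ,  2.88 ]), 'wrist_force': array([-0.043,  0.13 , -0.586]), 'wrist_torque': array([-0.001,  0.018,  0.002]), 'grip_width': np.float64(0.093)}
scene 53.645325569892314 [[0.838, -0.216, 0.501, -0.009], [-0.546, -0.316, 0.776, -0.575], [-0.009, -0.924, -0.383, 0.538], [0.0, 0.0, 0.0, 1.0]]
scraper 0.68 [281. 194. 334. 275.] [[0.41, 0.066, 0.15], [0.418, 0.115, 0.201], [0.447, 0.199, 0.264]]
scraper 0.49 [392. 245. 530. 328.] [[0.477, -0.191, 0.15], [0.569, -0.119, 0.164], [0.658, -0.048, 0.187]]
carving_board 0.72 [329. 173. 468. 284.] [[0.48, -0.064, 0.153], [0.541, 0.008, 0.22], [0.634, 0.169, 0.272]]
waste_box 0.59 [392. 246. 529. 326.] [[0.477, -0.191, 0.151], [0.569, -0.119, 0.164], [0.657, -0.048,
[... 1605 characters left out ...]
 0.175], [0.613, -0.049, 0.204]]
carvers_mallet 0.84 [306. 314. 393. 423.] [[0.201, 0.277, 0.018], [0.31, 0.342, 0.073], [0.37, 0.423, 0.092]]
chip_1 0.8 [284. 194. 298. 208.] [[0.496, 0.025, 0.224], [0.513, 0.061, 0.231], [0.531, 0.097, 0.239]]
chip_1 0.67 [263. 180. 290. 201.] [[0.542, 0.008, 0.238], [0.556, 0.052, 0.25], [0.576, 0.084, 0.258]]
chip_1 0.6 [222. 238. 278. 270.] [[0.487, 0.216, 0.152], [0.553, 0.241, 0.168], [0.61, 0.256, 0.213]]
wrist 58.09572091214644 [[0.26, 0.932, 0.253, 0.099], [0.966, -0.251, -0.068, 0.646], [-0.0, 0.262, -0.965, 0.385], [0.0, 0.0, 0.0, 1.0]]
carvers_mallet 0.93 [ 74. 259. 128. 369.] [[0.158, 0.392, 0.024], [0.188, 0.421, 0.042], [0.239, 0.445, 0.047]]
```

View pics/scene0.png

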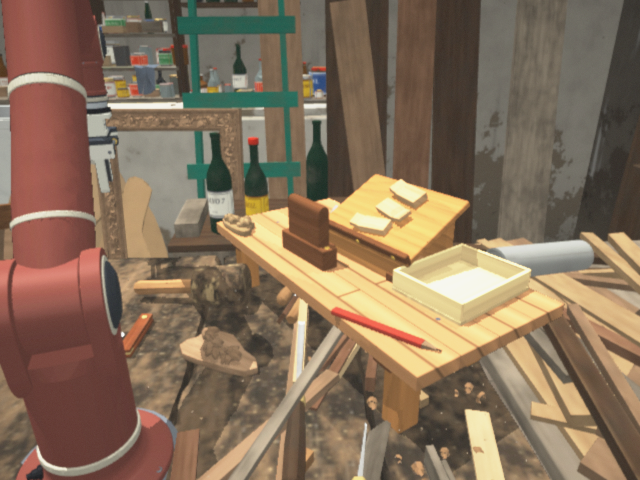

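View pics/side0.png

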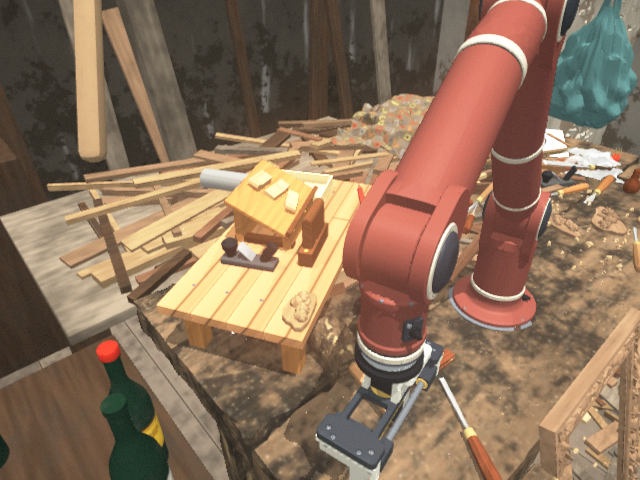

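The box stands at the board's right end (y<0) and the plane at the left. The scraper is in front at about (0.43, 0.13), and the three chips lie with their long side along y. Next I'll fit the poses more closely.

```bash
cat >> h.py <<'E'
def rel(target_p,target_R,s=None):
    s=s or arm.read_state(); R0=Rn.from_euler('xyz',s['tcp_rot']).as_matrix()
    d=R0.T@(np.array(target_p)-s['ee_pos'])*100; a=Rn.from_matrix(R0.T@target_R).as_rotvec()
    return np.round(d,2),np.round(a,4)
def toolR(z,y):
    z=np.array(z,float);z/=np.linalg.norm(z);y=np.array(y,float);y-=z*(y@z);y/=np.linalg.norm(y)
    return np.c_[np.cross(y,z),y,z]
E
python3 - <<'E'
from h import *
for n in ['scene','side']:
    p=arm.get_image(n);C=cloud(p)
    r=arm.regions_of('scraper',p)[0]['region']; X=C[cv2.erode(r.astype('uint8'),np.ones((3,3)))>0]
    for lo,hi in [(.155,.188),(.195,.26)]:
        m=(X[:,2]>lo)&(X[:,2]<hi); Y=X[m][:,:2]; print(n,lo,m.sum(),cv2.minAreaRect(Y.astype('float32')), np.percentile(Y,[1,99],axis=0).round(3).tolist())
    b=arm.regions_of('carving_board',p)[0]['region'].copy()
    for q in arm.regions_of('chip_1',p)[:3]: b&=~cv2.dilate(q['region'].astype('uint8'),np.ones((5,5))).astype(bool)
    X=C[b&(p['z_map']>0)]; m=(X[:,2]>.2)
    for i in range(8):
        A=X[m]; c=A.mean(0); nn=np.linalg.svd(A-c,full_matrices=0)[2][2]; nn*=np.sign(nn[2]); m=(abs((X-c)@nn)<(.006 if i<5 else .003))
    A=X[m]
    print('face',m.sum(),nn.round(4),'slope',np.arccos(nn[2]).round(3),'yaw',np.arctan2(-nn[1],-nn[0]).round(3),'z at .555,.05',c[2]-(nn[:2]@(np.array([.555,.05])-c[:2]))/nn[2])
    rr=cv2.minAreaRect(A[:,:2].astype('float32'));print(rr,cv2.boxPoints(rr).round(3).tolist())
    B=arm.regions_of('waste_box',p)[0]['region'];X=C[B&(p['z_map']>0)];X=X[(X[:,2]>.15)&(X[:,1]<0)];print('box',cv2.boxPoints(cv2.minAreaRect(X[:,:2].astype('float32'))).round(3).tolist())
print(rel([.40,.10,.42],toolR([0,0,-1],[1,0,0])))
E
```

```text
scene 0.155 890 ((0.42373502254486084, 0.13244089484214783), (0.030542802065610886, 0.1389693319797516), 5.734261512756348) [[0.409, 0.065], [0.444, 0.197]]
scene 0.195 1282 ((0.41818758845329285, 0.13135606050491333), (0.023195529356598854, 0.10401035100221634), 13.744659423828125) [[0.415, 0.082], [0.439, 0.18]]
face 4136 [-0.4515 -0.0285  0.8918] slope 0.469 yaw 0.063 z at .555,.05 0.23412693589130149
((0.5592508912086487, 0.05568864196538925), (0.15528430044651031, 0.2418239265680313), 3.4565391540527344) [[0.4740000069141388, 0.1720000058412552], [0.48899999260902405, -0.07000000029802322], [0.6439999938011169, -0.05999999865889549], [0.6290000081062317, 0.1809999942779541]]
box [[0.0, 0.0], [0.0, 0.0], [0.0, 0.0], [0.0, 0.0]]
side 0.155 268 ((0.4136481285095215, 0.1529311239719391), (0.12122495472431183, 0.02802429534494877), 79.54454040527344) [[0.409, 0.094], [0.437, 0.209]]
side 0.195 483 ((0.41885310411453247, 0.14398983120918274), (0.09861966967582703, 0.019218873232603073), 83.38678741455078) [[0.415, 0.102], [0.433, 0.192]]
face 2258 [-0.4513 -0.027   0.892 ] slope 0.469 yaw 0.06 z at .555,.05 0.2358669780843811
((0.558766782283783, 0.05981319397687912), (0.15380090475082397, 0.2423786073923111), 3.497232675552368) [[0.4749999940395355, 0.17599999904632568], [0.48899999260902405, -0.06599999964237213], [0.6430000066757202, -0.0560000017285347], [0.628000020980835, 0.1850000023841858]]
box [[0.4749999940395355, -0.050999999046325684], [0.48399999737739563, -0.19300000369548798], [0.6290000081062317, -0.18400000035762787], [0.6190000176429749, -0.04100000113248825]]
(array([-36.05, -44.99, -20.13]), array([-0.    , -0.    ,  1.3091]))
```

Request:
servo_tool:
  series:
    - {"dx": -10, "dy": -10.5, "dz": -8, "az": 0.12, "jaw": 100}
    - {"dx": -42.5, "dy": -42.2, "dz": -20, "az": 1.309, "jaw": 100}
    - {"dx": -42.5, "dy": -42.2, "dz": -20, "az": 1.309, "jaw": 100}
    - {"dx": -42.5, "dy": -42.2, "dz": -20, "az": 1.309, "jaw": 100}
    - {"dx": -42.5, "dy": -42.2, "dz": -20, "az": 1.309, "jaw": 100}
    - {"dx": -42.5, "dy": -42.2, "dz": -20, "az": 1.309, "jaw": 100}
    - {"dx": -42.5, "dy": -42.2, "dz": -20, "az": 1.309, "jaw": 100}
    - {"dx": -42.5, "dy": -42.2, "dz": -20, "az": 1.309, "jaw": 100}
    - {"dx": -42.5, "dy": -42.2, "dz": -20, "az": 1.309, "jaw": 100}
    - {"dx": -42.5, "dy": -42.2, "dz": -20, "az": 1.309, "jaw": 100}

```text
$.series[0]: bad value
```

Run:
```python
from h import *
s=arm.read_state(); print(s['clock'],s['ee_pos'],s['tcp_rot'],s['joint_pos'].round(3),rel([.47,.11,.42],toolR([0,0,-1],[1,0,0])))
```

```text
1.7 [0.1681809  0.62784356 0.21865161] [-3.14156081e+00 -2.50052511e-05  2.87993993e+00] [-1.336  0.615 -0.013  1.423  0.008  1.103 -0.04 ] (array([-42.55, -42.22, -20.13]), array([-0.    , -0.    ,  1.3091]))
```

Request:
servo_tool:
  series:
    - {"dx": -42.5, "dy": -42.2, "dz": -20, "ax": 0, "ay": 0, "az": 1.309, "jaw": 100}
    - {"dx": -42.5, "dy": -42.2, "dz": -20, "ax": 0, "ay": 0, "az": 1.309, "jaw": 100}
    - {"dx": -42.5, "dy": -42.2, "dz": -20, "ax": 0, "ay": 0, "az": 1.309, "jaw": 100}
    - {"dx": -42.5, "dy": -42.2, "dz": -20, "ax": 0, "ay": 0, "az": 1.309, "jaw": 100}
    - {"dx": -42.5, "dy": -42.2, "dz": -20, "ax": 0, "ay": 0, "az": 1.309, "jaw": 100}
    - {"dx": -42.5, "dy": -42.2, "dz": -20, "ax": 0, "ay": 0, "az": 1.309, "jaw": 100}
    - {"dx": -42.5, "dy": -42.2, "dz": -20, "ax": 0, "ay": 0, "az": 1.309, "jaw": 100}
    - {"dx": -42.5, "dy": -42.2, "dz": -20, "ax": 0, "ay": 0, "az": 1.309, "jaw": 100}
    - {"dx": -42.5, "dy": -42.2, "dz": -20, "ax": 0, "ay": 0, "az": 1.309, "jaw": 100}
    - {"dx": -42.5, "dy": -42.2, "dz": -20, "ax": 0, "ay": 0, "az": 1.309, "jaw": 100}

```text
clock: 2.53
ee_pos: [0.3676, 0.2844, 0.3517]
tcp_rot: [3.141, -0.001, 1.624]
wrist_force: [0.7, 1.3, -0.4]
grip_width: 0.0929
```

Run:
```python
from h import *
s=arm.read_state(); print(s['clock'],s['ee_pos'],s['tcp_rot'],s['joint_pos'].round(3),rel([.47,.11,.42],toolR([0,0,-1],[1,0,0])))
```

```text
2.5333 [0.36758386 0.2844321  0.35165985] [ 3.14115109e+00 -9.67800099e-04  1.62392559e+00] [-1.011  0.215  0.388  1.711 -0.086  1.231 -0.549] (array([-17.96,   9.3 ,  -6.85]), array([ 0.0004, -0.001 ,  0.0531]))
```

Request:
servo_tool:
  series:
    - {"dx": -18, "dy": 9.3, "dz": -6.8, "ax": 0, "ay": 0, "az": 0.053, "jaw": 100}
    - {"dx": -18, "dy": 9.3, "dz": -6.8, "ax": 0, "ay": 0, "az": 0.053, "jaw": 100}
    - {"dx": -18, "dy": 9.3, "dz": -6.8, "ax": 0, "ay": 0, "az": 0.053, "jaw": 100}
    - {"dx": -18, "dy": 9.3, "dz": -6.8, "ax": 0, "ay": 0, "az": 0.053, "jaw": 100}
    - {"dx": -18, "dy": 9.3, "dz": -6.8, "ax": 0, "ay": 0, "az": 0.053, "jaw": 100}
    - {"dx": -18, "dy": 9.3, "dz": -6.8, "ax": 0, "ay": 0, "az": 0.053, "jaw": 100}
    - {"dx": -18, "dy": 9.3, "dz": -6.8, "ax": 0, "ay": 0, "az": 0.053, "jaw": 100}

```text
clock: 3.12
ee_pos: [0.4714, 0.106, 0.4207]
tcp_rot: [3.138, -0.001, 1.563]
wrist_force: [0.5, 0.2, 1.2]
grip_width: 0.0932
```

Run:
```python
from h import *
s=arm.read_state(); print(s['clock'],s['ee_pos'],s['tcp_rot'],s['joint_pos'].round(3))
p=arm.get_image('wrist');save(p,'w1');C=cloud(p);np.savez('w1.npz',C=C,c2w=p['cam_to_world'],fovy=p['fovy'],cx=p['cx'],cy=p['cy'],z_map=p['z_map'],color=p['color'])
for q in ['scraper','carving_board','waste_box','chip_1']:
  for r in arm.regions_of(q,p)[:3]:
    if r['confidence']<.3: continue
    X=C[r['region']&(p['z_map']>0)]; print(q,round(r['confidence'],2),np.round(r['bbox']),np.round(np.percentile(X,[1,50,99],axis=0),3).tolist())
    if q=='scraper':
      for lo,hi in [(.18,.192),(.2,.255),(.255,.275)]:
        Y=X[(X[:,2]>lo)&(X[:,2]<hi)][:,:2]
        if len(Y)>20: print(lo,len(Y),cv2.minAreaRect(Y.astype('float32')),np.percentile(Y,[1,99],axis=0).round(4).tolist())
```

```text
3.1167 [0.47144573 0.10602719 0.42071477] [ 3.13806702e+00 -6.10557596e-04  1.56321504e+00] [-0.671  0.225  0.533  1.522 -0.115  1.422 -0.14 ]
scraper 0.78 [251.  96. 306. 253.] [[0.417, 0.073, 0.161], [0.438, 0.144, 0.263], [0.451, 0.204, 0.268]]
0.18 1575 ((0.4324609935283661, 0.13598531484603882), (0.03404988348484039, 0.13955402374267578), 2.9513368606567383) [[0.4138, 0.0684], [0.4517, 0.205]]
0.2 690 ((0.4440104365348816, 0.13768142461776733), (0.0012758038938045502, 0.09986979514360428), 3.2220795154571533) [[0.4409, 0.0887], [0.4464, 0.1866]]
0.255 4254 ((0.4322030246257782, 0.13629361987113953), (0.024066250771284103, 0.10404805094003677), 2.7789511680603027) [[0.4209, 0.086], [0.4451, 0.187]]
scraper 0.53 [339.  35. 499.  98.] [[0.488, 0.208, 0.162], [0.556, 0.227, 0.183], [0.614, 0.25, 0.218]]
0.18 799 ((0.552370548248291, 0.23106318712234497), (0.03205125406384468, 0.08822957426309586), 89.83110809326172) [[0.5118, 0.2154], [0.589, 0.2447]]
0.2 2364 ((0.5506975650787354, 0.22687093913555145), (0.13343729078769684, 0.03683292493224144), 6.765271186828613) [[0.4854, 0.2156], [0.6152, 0.2493]]
scraper 0.47 [126.   1. 201.  68.] [[0.261, 0.25, 0.054], [0.316, 0.29, 0.08], [0.341, 0.313, 0.092]]
carving_board 0.59 [327. 121. 553. 371.] [[0.481, -0.04, 0.206], [0.56, 0.113, 0.239], [0.636, 0.176, 0.277]]
waste_box 0.83 [333. 340. 506. 465.] [[0.481, -0.187, 0.155], [0.573, -0.175, 0.158], [0.661, -0.053, 0.19]]
chip_1 0.86 [471. 246. 525. 323.] [[0.587, 0.036, 0.269], [0.603, 0.066, 0.279], [0.616, 0.089, 0.288]]
chip_1 0.74 [350. 229. 406. 318.] [[0.497, 0.019, 0.224], [0.518, 0.057, 0.232], [0.539, 0.095, 0.24]]
chip_1 0.59 [406. 245. 460. 341.] [[0.542, 0.006, 0.242], [0.558, 0.051, 0.251], [0.578, 0.082, 0.26]]
```

View pics/w1.png

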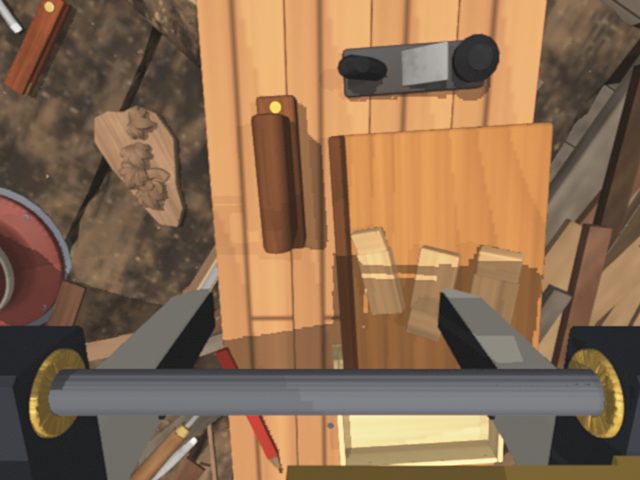

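The scraper measures (0.432, 0.136) with yaw about 0.05. The scene and side views put x 2–3 mm lower, so I take 0.431. The foot measures 34x140 mm, the top is at z = 0.267, and both match the text. In the picture it is at (278,175), with the plane at (420,65), the chips at (378,270), (433,290) and (497,285), and the box at (420,410). I'll grasp it next.

Run:
```python
from h import *
R=toolR([0,0,-1],[np.cos(.05),np.sin(.05),0])
print(rel([.431,.1365,.30],R),rel([.431,.1365,.226],R))
```

```text
(array([ 2.47, -3.77, 11.89]), array([-0.0015, -0.0015, -0.0455])) (array([ 2.46, -3.75, 19.29]), array([-0.0015, -0.0015, -0.0455]))
```

Request:
servo_tool:
  series:
    - {"dx": 2.5, "dy": -3.8, "dz": 4, "ax": -0.0015, "ay": -0.0015, "az": -0.045, "jaw": 58}
    - {"dx": 2.5, "dy": -3.8, "dz": 8, "ax": -0.0015, "ay": -0.0015, "az": -0.045, "jaw": 58}
    - {"dx": 2.5, "dy": -3.8, "dz": 11, "ax": -0.0015, "ay": -0.0015, "az": -0.045, "jaw": 58}
    - {"dx": 2.5, "dy": -3.8, "dz": 12, "ax": -0.0015, "ay": -0.0015, "az": -0.045, "jaw": 58}
    - {"dx": 2.5, "dy": -3.8, "dz": 12, "ax": -0.0015, "ay": -0.0015, "az": -0.045, "jaw": 58}

```text
clock: 3.78
ee_pos: [0.4268, 0.1381, 0.2952]
tcp_rot: [-3.132, 0.002, 1.625]
wrist_force: [1.6, -0.1, 0.4]
grip_width: 0.0641
```

Run:
```python
from h import *
R=toolR([0,0,-1],[np.cos(.05),np.sin(.05),0])
print(rel([.431,.1365,.226],R))
p=arm.get_image('wrist');save(p,'w2');C=cloud(p)
r=arm.regions_of('scraper',p)[0]; X=C[r['region']&(p['z_map']>0)]
for lo,hi in [(.18,.192),(.255,.275)]:
  Y=X[(X[:,2]>lo)&(X[:,2]<hi)][:,:2]
  if len(Y)>20: print(lo,len(Y),cv2.minAreaRect(Y.astype('float32')),np.percentile(Y,[1,99],axis=0).round(4).tolist())
```

```text
(array([-0.17,  0.48,  6.92]), array([-0.0091,  0.0024,  0.0038]))
0.18 2288 ((0.43201684951782227, 0.1362583041191101), (0.03364338353276253, 0.1388675421476364), 2.4050960540771484) [[0.413, 0.0731], [0.446, 0.2056]]
0.255 9116 ((0.4318886399269104, 0.1382894366979599), (0.023984771221876144, 0.10028554499149323), 2.753934621810913) [[0.4191, 0.0923], [0.4443, 0.1879]]
```

View pics/w2.png

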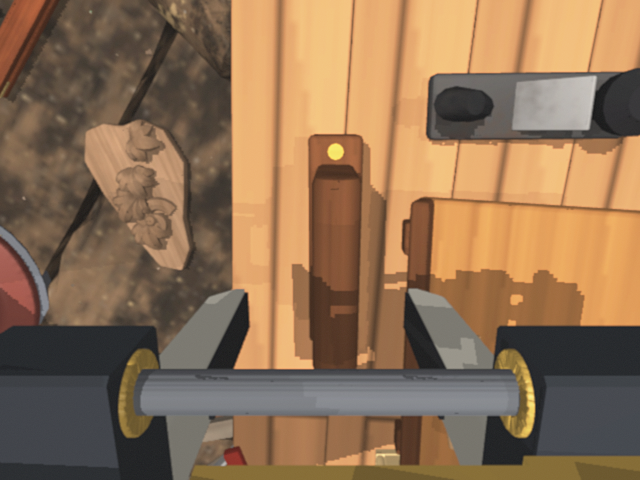

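The scraper at (337,270) sits well between the open fingers. I'll go down and close.

Request:
servo_tool:
  series:
    - {"dx": -0.2, "dy": 0.5, "dz": 2, "ax": -0.009, "ay": 0.002, "az": 0.004, "jaw": 55}
    - {"dx": -0.2, "dy": 0.5, "dz": 4, "ax": -0.009, "ay": 0.002, "az": 0.004, "jaw": 55}
    - {"dx": -0.2, "dy": 0.5, "dz": 6, "ax": -0.009, "ay": 0.002, "az": 0.004, "jaw": 55}
    - {"dx": -0.2, "dy": 0.5, "dz": 6.9, "ax": -0.009, "ay": 0.002, "az": 0.004, "jaw": 55}
    - {"dx": -0.2, "dy": 0.5, "dz": 6.9, "ax": -0.009, "ay": 0.002, "az": 0.004, "jaw": 55}

```text
clock: 4.3
ee_pos: [0.4357, 0.1364, 0.2299]
tcp_rot: [3.133, -0.002, 1.619]
wrist_force: [-0.5, 0.8, 0.3]
grip_width: 0.0511
```

Request:
servo_tool:
  series:
    - {"dx": 0, "dy": 0, "dz": 0, "ax": 0, "ay": 0, "az": 0, "jaw": 35}
    - {"dx": 0, "dy": 0, "dz": 0, "ax": 0, "ay": 0, "az": 0, "jaw": 20}
    - {"dx": 0, "dy": 0, "dz": 0, "ax": 0, "ay": 0, "az": 0, "jaw": 5}
    - {"dx": 0, "dy": 0, "dz": 0, "ax": 0, "ay": 0, "az": 0, "jaw": 5}
    - {"dx": 0, "dy": 0, "dz": 0, "ax": 0, "ay": 0, "az": 0, "jaw": 5}
    - {"dx": 0, "dy": 0, "dz": 0, "ax": 0, "ay": 0, "az": 0, "jaw": 5}
  newtons: 55

```text
clock: 4.8
ee_pos: [0.4358, 0.1365, 0.2306]
tcp_rot: [3.133, -0.002, 1.619]
wrist_force: [-1.0, 0.2, 4.6]
grip_width: 0.0239
```

Run:
```python
from h import *
s=arm.read_state(); print(s)
p=arm.get_image('wrist');save(p,'w3')
```

```text
{'clock': 4.8, 'joint_pos': array([-0.70105514,  0.3218146 ,  0.46530648,  1.95432447, -0.18327912,
        0.8970171 , -0.09463024]), 'joint_velocities': array([ 1.27705317e-03,  1.83149316e-03, -7.99035382e-04, -7.70537433e-04,
        3.43633075e-04,  7.51385810e-04,  1.78388014e-05]), 'joint_efforts': array([ 1.63563187e-01, -2.65193599e+01,  2.60171860e+00, -1.39249876e+01,
       -5.46592899e-03, -5.85417766e-01, -1.42183393e-02]), 'ee_pos': array([0.43579362, 0.13653827, 0.23059111]), 'tcp_rot': array([ 3.13306314e+00, -2.33580898e-03,  1.61884832e+00]), 'wrist_force': array([-0.98757087,  0.23328559,  4.57203974]), 'wrist_torque': array([-0.14133806,  0.50349056,  0.03768086]), 'grip_width': 0.023863484051485036}
```

Held: opening 23.9 mm, which matches the ridge. Next I'll put the board and chips into the board's frame and plan the wipe.

```bash
cat >> h.py <<'E'
F0=np.array([.559,.058,.2375]); YAW=.061; SL=.47
by=np.array([-np.sin(YAW),np.cos(YAW),0]); bs=np.array([np.cos(SL)*np.cos(YAW),np.cos(SL)*np.sin(YAW),np.sin(SL)]); bn=np.cross(bs,by)
if bn[2]<0: bn=-bn
BF=np.stack([bs,by,bn])
E
python3 - <<'E'
from h import *
print(BF.round(3))
d=np.load('w1.npz'); C=d['C']; B=(C-F0)@BF.T
col=d['color'].astype(int)
m=(abs(B[...,0])<.1)&(abs(B[...,1])<.15)&(abs(B[...,2])<.05)&(d['z_map']>0)
f=m&(abs(B[...,2])<.006)
print('face pts',f.sum(),'h med',np.median(B[f][:,2]))
# plane residual by region
for s0 in (-.05,0,.05):
  for t0 in (.1,.0,-.05,-.1):
    q=f&(abs(B[...,0]-s0)<.012)&(abs(B[...,1]-t0)<.015)
    if q.sum(): print(s0,t0,q.sum(),np.median(B[q][:,2]).round(4))
q=f&(abs(B[...,0])<.06); print('t max',np.percentile(B[q][:,1],[.2,1,99,99.8]))
q=f&(B[...,1]>.08);print('s range',np.percentile(B[q][:,0],[.2,1,99,99.8]))
c=m&(B[...,2]>.007)&(B[...,0]>-.068)&(B[...,2]<.04)
n,l,st,ce=cv2.connectedComponentsWithStats(c.astype('uint8'))
for i in range(1,n):
  if st[i,4]>150:
    X=B[l==i]; print(st[i],np.percentile(X,[1,50,99],axis=0).round(3).tolist())
p=arm.get_image('scene');C=cloud(p);B=(C-F0)@BF.T
f=(abs(B[...,2])<.006)&(abs(B[...,0])<.06)&(abs(B[...,1])<.2)
print('scene t',np.percentile(B[f][:,1],[.2,1,99,99.8]));print(np.median(B[f][:,2]))
X=C[(C[...,0]>.45)&(C[...,0]<.7)&(C[...,1]<-.03)&(C[...,1]>-.22)&(C[...,2]>.183)&(C[...,2]<.193)]
X=(X-F0)@BF.T; print('box rim', np.percentile(X,[1,99],axis=0).round(3).tolist())
E
```

```text
[[ 0.89   0.054  0.453]
 [-0.061  0.998  0.   ]
 [-0.452 -0.028  0.892]]
face pts 33025 h med 7.22749773380958e-05
-0.05 0.1 955 0.0001
-0.05 0.0 9 0.0002
-0.05 -0.05 528 0.0001
-0.05 -0.1 385 0.0001
0 0.1 1157 0.0001
0 0.0 78 0.0002
0 -0.05 75 0.0001
0 -0.1 189 0.0
0.05 0.1 1416 0.0001
0.05 0.0 23 -0.0
t max [-0.10046722 -0.09458243  0.11687981  0.11773986]
s range [-0.07027715 -0.06965301  0.08687648  0.08785019]
[ 351  227   54   88 2896] [[-0.059, -0.037, 0.008], [-0.04, 0.002, 0.014], [-0.021, 0.04, 0.019]]
[ 406  247   55   95 3029] [[-0.013, -0.052, 0.009], [0.005, -0.009, 0.012], [0.026, 0.023, 0.018]]
[ 470  246   54   79 2706] [[0.039, -0.026, 0.013], [0.058, 0.005, 0.016], [0.073, 0.029, 0.022]]
scene t [-0.12177448 -0.12099965  0.11453252  0.11728257]
-0.0008998373778392583
box rim [[-0.104, -0.245, -0.102], [0.09, -0.092, -0.005]]
```

View pics/w3.png

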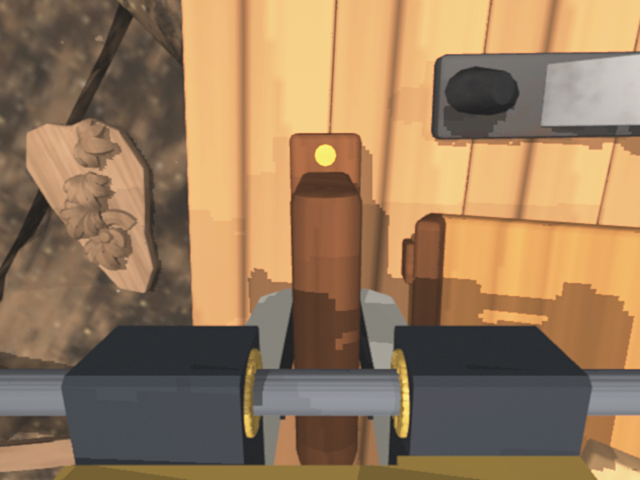

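```bash
cat >> h.py <<'E'
RW=toolR(-bn,by); HT=.0806
def wp(s,t,h): return F0+s*bs+t*by+(h+HT)*bn
E
python3 - <<'E'
from h import *
s=arm.read_state();print('up',Rn.from_euler('xyz',s['tcp_rot']).inv().apply([0,0,.14])*100)
print(wp(.006,.085,.08),rel(wp(.006,.085,.08),RW))
E
```

```text
up [  0.03273113   0.1182712  -13.99946215]
[0.48655942 0.13873402 0.38340318] (array([ 1.000e-02,  5.210e+00, -1.524e+01]), array([-0.3632, -0.3619, -1.5535]))
```

Request:
servo_tool:
  series:
    - {"dx": 0, "dy": 0, "dz": -1, "ax": 0, "ay": 0, "az": 0, "jaw": 5}
    - {"dx": 0, "dy": 0, "dz": -3, "ax": 0, "ay": 0, "az": 0, "jaw": 5}
    - {"dx": 0, "dy": 0, "dz": -6, "ax": 0, "ay": 0, "az": 0, "jaw": 5}
    - {"dx": 0, "dy": 0, "dz": -9, "ax": 0, "ay": 0, "az": 0, "jaw": 5}
    - {"dx": 0, "dy": 0, "dz": -12, "ax": 0, "ay": 0, "az": 0, "jaw": 5}
    - {"dx": 0, "dy": 0, "dz": -14, "ax": 0, "ay": 0, "az": 0, "jaw": 5}
    - {"dx": 0, "dy": 0, "dz": -14, "ax": 0, "ay": 0, "az": 0, "jaw": 5}

```text
clock: 5.48
ee_pos: [0.4369, 0.1364, 0.3742]
tcp_rot: [3.125, -0.005, 1.619]
wrist_force: [0.3, -0.5, -2.8]
grip_width: 0.0236
```

Run:
```python
from h import *
s=arm.read_state();print(s['wrist_force'],s['wrist_torque'],s['grip_width'])
print(s['ee_pos'],wp(.006,.085,.08),rel(wp(.006,.085,.08),RW))
```

```text
[ 0.25707393 -0.48987763 -2.79430085] [-0.1039899   0.0152213   0.01378073] 0.02364443325152562
[0.43690625 0.13639758 0.37417453] [0.48655942 0.13873402 0.38340318] (array([ 0.  ,  4.99, -0.84]), array([-0.3544, -0.3574, -1.5555]))
```

Request:
servo_tool:
  series:
    - {"dx": 0, "dy": 1, "dz": -0.8, "ax": -0.035, "ay": -0.036, "az": -0.155, "jaw": 5}
    - {"dx": 0, "dy": 1, "dz": -0.8, "ax": -0.07, "ay": -0.071, "az": -0.31, "jaw": 5}
    - {"dx": 0, "dy": 2, "dz": -0.8, "ax": -0.106, "ay": -0.107, "az": -0.466, "jaw": 5}
    - {"dx": 0, "dy": 2, "dz": -0.8, "ax": -0.142, "ay": -0.143, "az": -0.622, "jaw": 5}
    - {"dx": 0, "dy": 3, "dz": -0.8, "ax": -0.177, "ay": -0.179, "az": -0.778, "jaw": 5}
    - {"dx": 0, "dy": 3, "dz": -0.8, "ax": -0.213, "ay": -0.214, "az": -0.933, "jaw": 5}
    - {"dx": 0, "dy": 4, "dz": -0.8, "ax": -0.248, "ay": -0.25, "az": -1.089, "jaw": 5}
    - {"dx": 0, "dy": 4, "dz": -0.8, "ax": -0.284, "ay": -0.286, "az": -1.244, "jaw": 5}
    - {"dx": 0, "dy": 5, "dz": -0.8, "ax": -0.319, "ay": -0.322, "az": -1.4, "jaw": 5}
    - {"dx": 0, "dy": 5, "dz": -0.8, "ax": -0.354, "ay": -0.357, "az": -1.555, "jaw": 5}

```text
clock: 6.32
ee_pos: [0.4866, 0.1389, 0.3805]
tcp_rot: [3.066, 0.369, 2.812]
wrist_force: [-0.2, -0.4, -1.6]
grip_width: 0.0237
```

Run:
```python
from h import *
s=arm.read_state();print(s['joint_pos'].round(3),s['wrist_force'],s['grip_width'])
print(s['ee_pos'],rel(wp(.006,.085,.05),RW))
```

```text
[-0.758  0.09   0.346  1.834  0.203  0.906  0.737] [-0.15677517 -0.40124436 -1.59445238] 0.0236579307146144
[0.48659205 0.13887267 0.38050941] (array([-0.31,  0.3 ,  2.71]), array([-0.0845, -0.086 , -0.3602]))
```

Request:
servo_tool:
  series:
    - {"dx": -0.1, "dy": 0.1, "dz": 0.3, "ax": -0.03, "ay": -0.03, "az": -0.12, "jaw": 5}
    - {"dx": -0.2, "dy": 0.2, "dz": 1, "ax": -0.06, "ay": -0.06, "az": -0.24, "jaw": 5}
    - {"dx": -0.3, "dy": 0.3, "dz": 2, "ax": -0.0845, "ay": -0.086, "az": -0.36, "jaw": 5}
    - {"dx": -0.3, "dy": 0.3, "dz": 2.7, "ax": -0.0845, "ay": -0.086, "az": -0.36, "jaw": 5}
    - {"dx": -0.3, "dy": 0.3, "dz": 2.7, "ax": -0.0845, "ay": -0.086, "az": -0.36, "jaw": 5}
    - {"dx": -0.3, "dy": 0.3, "dz": 2.7, "ax": -0.0845, "ay": -0.086, "az": -0.36, "jaw": 5}

```text
clock: 6.82
ee_pos: [0.4994, 0.1394, 0.3553]
tcp_rot: [-3.141, 0.467, -3.083]
wrist_force: [0.3, 1.0, -1.3]
grip_width: 0.0238
```

```bash
python3 - <<'E'
from h import *
s=arm.read_state();print(s['joint_pos'].round(3),s['wrist_force'],s['grip_width'])
print(s['ee_pos'],rel(wp(.006,.085,.0),RW))
for n in ['scene','side','wrist']:
    p=arm.get_image(n); save(p,n+'4'); C=cloud(p); B=(C-F0)@BF.T
    for r in arm.regions_of('scraper',p)[:1]:
        X=B[r['region']&(p['z_map']>0)]; print(n,r['confidence'],np.percentile(X,[1,50,99],axis=0).round(3).tolist())
E
python3 -c "
import cv2,numpy as np
a=cv2.imread('pics/scene4.png')[120:340,200:560];b=cv2.imread('pics/side4.png')[120:340,160:420]
cv2.imwrite('pics/c4.png',np.hstack([cv2.resize(a,(430,263)),cv2.resize(b,(311,263))]))"
```

```text
[-0.708  0.08   0.327  1.953  0.194  0.678  1.116] [ 0.34217431  0.98237201 -1.34450382] 0.02375354720942932
[0.49942393 0.13943348 0.35526623] (array([-0.14,  0.02,  4.91]), array([-0.0016, -0.0031, -0.0023]))
scene 0.87 [[-0.068, 0.066, 0.051], [-0.011, 0.072, 0.098], [0.068, 0.094, 0.165]]
side 0.62 [[-0.062, 0.081, 0.054], [0.002, 0.099, 0.101], [0.07, 0.105, 0.167]]
wrist 0.87 [[-0.062, 0.069, 0.089], [-0.022, 0.084, 0.165], [0.052, 0.099, 0.168]]
```

View pics/c4.png

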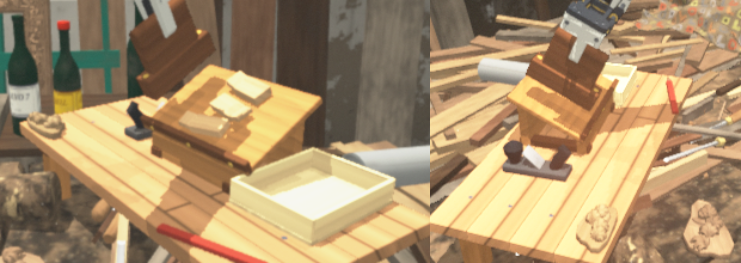

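View pics/wrist4.png

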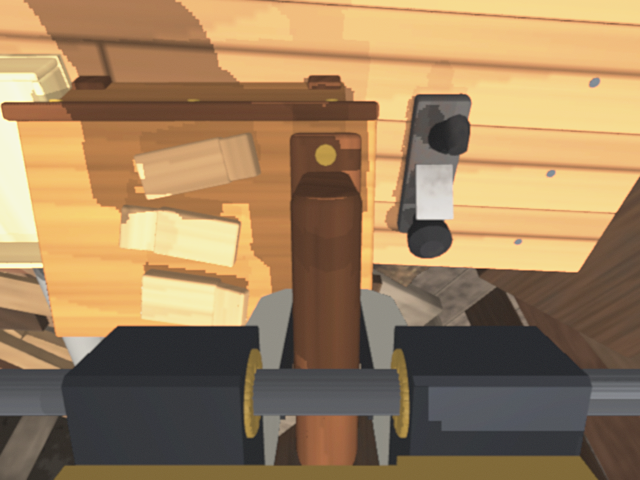

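The block is tilted parallel to the face. In the wrist view the foot is at (325,155–200), and the chips at (195,165), (180,235) and (195,298) are clear to its right-hand side in world terms. I'll lower it to contact.

Request:
servo_tool:
  series:
    - {"dx": -0.1, "dy": 0, "dz": 1.5, "ax": 0, "ay": -0.003, "az": -0.002, "jaw": 5}
    - {"dx": -0.1, "dy": 0, "dz": 3, "ax": 0, "ay": -0.003, "az": -0.002, "jaw": 5}
    - {"dx": -0.1, "dy": 0, "dz": 4, "ax": 0, "ay": -0.003, "az": -0.002, "jaw": 5}
    - {"dx": -0.1, "dy": 0, "dz": 4.5, "ax": 0, "ay": -0.003, "az": -0.002, "jaw": 5}
    - {"dx": -0.1, "dy": 0, "dz": 4.7, "ax": 0, "ay": -0.003, "az": -0.002, "jaw": 5}
    - {"dx": -0.1, "dy": 0, "dz": 4.7, "ax": 0, "ay": -0.003, "az": -0.002, "jaw": 5}

```text
clock: 7.62
ee_pos: [0.5224, 0.1414, 0.3156]
tcp_rot: [-3.141, 0.473, -3.079]
wrist_force: [-0.3, -0.2, -2.2]
grip_width: 0.0235
```

Run:
```python
from h import *
s=arm.read_state();print(s['wrist_force'],BF@s['wrist_force'],s['wrist_torque'],s['tcp_rot'])
print(s['ee_pos'],rel(wp(.006,.085,.0),RW))
```

```text
[-0.31842027 -0.24456216 -2.17361778] [-1.28105951 -0.2246957  -1.78723663] [-0.02460726  0.68652898  0.03770236] [-3.14088948  0.47338537 -3.07878114]
[0.52244137 0.14144358 0.31557377] (array([ 0.14, -0.05,  0.32]), array([0.0001, 0.0034, 0.0016]))
```

Request:
servo_tool:
  series:
    - {"dx": 0, "dy": 0, "dz": 0.15, "ax": 0, "ay": 0.003, "az": 0, "jaw": 5}
    - {"dx": 0, "dy": 0, "dz": 0.35, "ax": 0, "ay": 0.003, "az": 0, "jaw": 5}
    - {"dx": 0, "dy": 0, "dz": 0.35, "ax": 0, "ay": 0.003, "az": 0, "jaw": 5}

```text
clock: 7.87
ee_pos: [0.5246, 0.1418, 0.3133]
tcp_rot: [3.141, 0.472, -3.079]
wrist_force: [0.0, -0.1, -0.8]
grip_width: 0.0237
```

```bash
python3 - <<'E'
from h import *
s=arm.read_state();print(s['wrist_force'],BF@s['wrist_force'],s['wrist_torque'],s['tcp_rot'])
print(s['ee_pos'],rel(wp(.006,.085,.0),RW))
p=arm.get_image('side');save(p,'side5');p=arm.get_image('scene');save(p,'scene5')
E
python3 -c "
import cv2,numpy as np
a=cv2.imread('pics/scene5.png')[130:300,280:500];b=cv2.imread('pics/side5.png')[130:280,200:360]
cv2.imwrite('pics/c5.png',np.hstack([cv2.resize(a,(400,309)),cv2.resize(b,(330,309))]))"
```

```text
[ 0.02021269 -0.07520882 -0.80283663] [-0.34969397 -0.07630115 -0.72284427] [0.03519078 0.67401047 0.01212662] [ 3.14137597  0.47218086 -3.07911377]
[0.52459004 0.14180471 0.31334751] (array([ 0.23, -0.07,  0.03]), array([0.0009, 0.0022, 0.0013]))
```

View pics/c5.png

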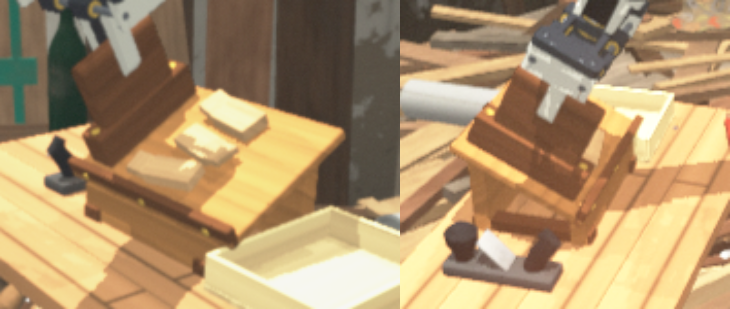

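Request:
servo_tool:
  series:
    - {"dx": 0.2, "dy": 0, "dz": 0.1, "ax": 0, "ay": 0.002, "az": 0.001, "jaw": 5}
    - {"dx": 0.2, "dy": 0, "dz": 0.2, "ax": 0, "ay": 0.002, "az": 0.001, "jaw": 5}
    - {"dx": 0.2, "dy": 0, "dz": 0.3, "ax": 0, "ay": 0.002, "az": 0.001, "jaw": 5}
    - {"dx": 0.2, "dy": 0, "dz": 0.3, "ax": 0, "ay": 0.002, "az": 0.001, "jaw": 5}

```text
clock: 8.3
ee_pos: [0.5251, 0.1416, 0.3132]
tcp_rot: [3.139, 0.475, -3.081]
wrist_force: [-7.7, -1.6, 14.6]
grip_width: 0.0235
```

Run:
```python
from h import *
s=arm.read_state();print(s['wrist_force'],BF@s['wrist_force'],s['wrist_torque'],s['tcp_rot'])
print(s['ee_pos'],rel(wp(.006,.085,.0),RW))
```

```text
[-7.71711242 -1.60990181 14.58871656] [-0.34800746 -1.13645555 16.53975871] [-0.42212432  1.13225974 -0.07018788] [ 3.13881075  0.4750627  -3.08132255]
[0.52507    0.14160321 0.31323963] (array([ 0.27, -0.05, -0.01]), array([ 0.0024,  0.0051, -0.0006]))
```

Request:
servo_tool:
  series:
    - {"dx": 0.3, "dy": -0.5, "dz": 0.15, "ax": 0.002, "ay": 0.003, "az": 0, "jaw": 5}
    - {"dx": 0.3, "dy": -1.3, "dz": 0.15, "ax": 0.002, "ay": 0.003, "az": 0, "jaw": 5}
    - {"dx": 0.3, "dy": -2.2, "dz": 0.15, "ax": 0.002, "ay": 0.003, "az": 0, "jaw": 5}
    - {"dx": 0.3, "dy": -3.1, "dz": 0.15, "ax": 0.002, "ay": 0.003, "az": 0, "jaw": 5}
    - {"dx": 0.3, "dy": -4, "dz": 0.15, "ax": 0.002, "ay": 0.003, "az": 0, "jaw": 5}
    - {"dx": 0.3, "dy": -4.9, "dz": 0.15, "ax": 0.002, "ay": 0.003, "az": 0, "jaw": 5}
    - {"dx": 0.3, "dy": -5.8, "dz": 0.15, "ax": 0.002, "ay": 0.003, "az": 0, "jaw": 5}
    - {"dx": 0.3, "dy": -6.5, "dz": 0.15, "ax": 0.002, "ay": 0.003, "az": 0, "jaw": 5}

```text
clock: 8.97
ee_pos: [0.5275, 0.0808, 0.3127]
tcp_rot: [3.134, 0.476, -3.081]
wrist_force: [-5.6, 6.6, 8.9]
grip_width: 0.0235
```

```bash
python3 - <<'E'
from h import *
s=arm.read_state();print(BF@s['wrist_force'],s['wrist_torque'],s['tcp_rot'])
print(s['ee_pos'],rel(wp(.006,-.118,.0),RW))
p=arm.get_image('side');save(p,'side6');p=arm.get_image('scene');save(p,'scene6')
p=arm.get_image('wrist');save(p,'w6')
E
python3 -c "
import cv2,numpy as np
a=cv2.imread('pics/scene6.png')[130:300,280:500];b=cv2.imread('pics/side6.png')[130:280,200:360]
cv2.imwrite('pics/c6.png',np.hstack([cv2.resize(a,(400,309)),cv2.resize(b,(330,309))]))"
```

```text
[-0.57464973  6.96425441 10.29729004] [1.77642888 1.28535708 0.75321487] [ 3.13353033  0.47614257 -3.08086239]
[0.52748389 0.08082539 0.31266333] (array([  0.12, -14.27,  -0.11]), array([ 0.0079,  0.0061, -0.0002]))
```

View pics/c6.png

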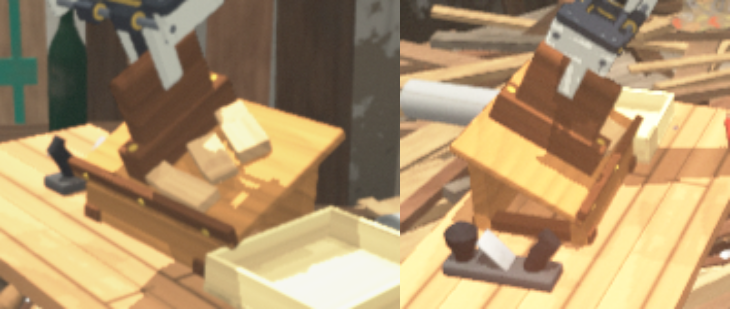

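View pics/w6.png

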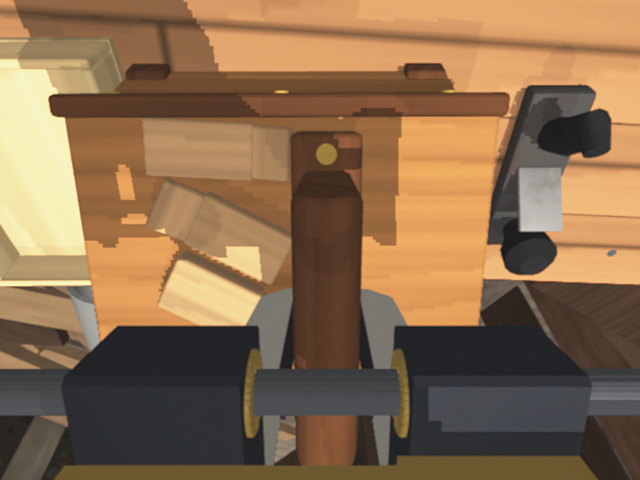

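Contact is good at 10 N, and chips 2 and 3 have turned a little. I'll check that chip 3 stays within the block's length.

Run:
```python
from h import *
p=arm.get_image('scene');C=cloud(p); B=(C-F0)@BF.T
r=arm.regions_of('scraper',p)[0]['region'];X=B[r];X=X[X[:,2]<.045];print('scr',np.percentile(X,[1,99],axis=0).round(3).tolist())
for r in arm.regions_of('chip_1',p)[:4]:
  if r['confidence']>.3:
    X=B[r['region']]; print(round(r['confidence'],2),np.percentile(X,[1,50,99],axis=0).round(3).tolist())
im=p['color'][170:260,340:480];cv2.imwrite('pics/z6.png',cv2.cvtColor(cv2.resize(im,None,fx=5,fy=5,interpolation=cv2.INTER_CUBIC),cv2.COLOR_RGB2BGR))
```

```text
scr [[-0.066, 0.003, -0.786], [0.645, 1.202, 0.044]]
0.84 [[0.003, -0.074, -0.001], [0.029, -0.043, 0.015], [0.06, 0.005, 0.021]]
0.7 [[-0.073, -0.074, 0.003], [-0.058, -0.04, 0.013], [-0.042, 0.001, 0.018]]
0.7 [[-0.039, -0.075, -0.002], [-0.013, -0.037, 0.011], [0.02, 0.002, 0.017]]
0.34 [[-0.104, -0.122, -0.09], [-0.052, -0.069, -0.002], [0.082, 0.114, 0.012]]
```

View pics/z6.png

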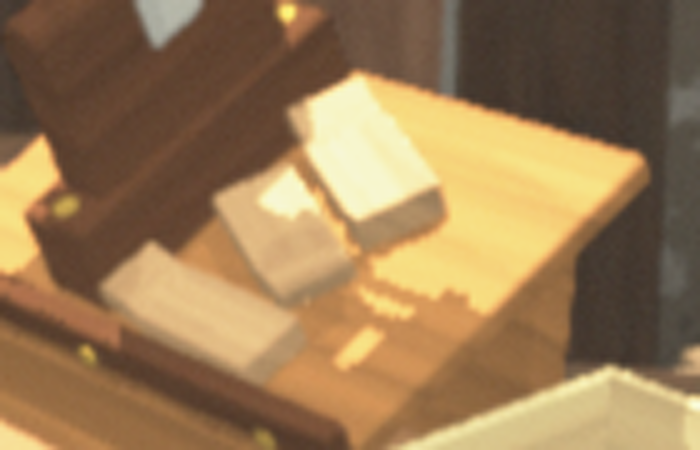

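The chips are all ahead of the foot, and chip 1 rests along the lip. I'll continue with steady pressure, slightly further downhill.

Request:
servo_tool:
  series:
    - {"dx": 0.2, "dy": -0.6, "dz": 0.1, "ax": 0.006, "ay": 0.005, "az": 0, "jaw": 5}
    - {"dx": 0.35, "dy": -1.3, "dz": 0.1, "ax": 0.006, "ay": 0.005, "az": 0, "jaw": 5}
    - {"dx": 0.35, "dy": -2.1, "dz": 0.1, "ax": 0.006, "ay": 0.005, "az": 0, "jaw": 5}
    - {"dx": 0.35, "dy": -2.9, "dz": 0.1, "ax": 0.006, "ay": 0.005, "az": 0, "jaw": 5}
    - {"dx": 0.35, "dy": -3.7, "dz": 0.1, "ax": 0.006, "ay": 0.005, "az": 0, "jaw": 5}
    - {"dx": 0.35, "dy": -4.5, "dz": 0.1, "ax": 0.006, "ay": 0.005, "az": 0, "jaw": 5}
    - {"dx": 0.35, "dy": -5.3, "dz": 0.1, "ax": 0.006, "ay": 0.005, "az": 0, "jaw": 5}
    - {"dx": 0.35, "dy": -6.1, "dz": 0.1, "ax": 0.006, "ay": 0.005, "az": 0, "jaw": 5}
    - {"dx": 0.35, "dy": -6.5, "dz": 0.1, "ax": 0.006, "ay": 0.005, "az": 0, "jaw": 5}

```text
clock: 10.02
ee_pos: [0.5295, 0.0171, 0.3116]
tcp_rot: [3.137, 0.474, -3.082]
wrist_force: [-5.4, 5.2, 9.1]
grip_width: 0.0236
```

```bash
cat > look.py <<'E'
import sys
from h import *
n=sys.argv[1]
s=arm.read_state();print(s['clock'],BF@s['wrist_force'],s['wrist_torque'],s['tcp_rot'],s['grip_width'])
print(s['ee_pos'],rel(wp(.006,-.118,.0),RW), 's,t,h',BF@(s['ee_pos']-F0)-[0,0,HT])
p=arm.get_image('scene');a=p['color'][160:320,300:540]
q=arm.get_image('wrist');b=q['color']
im=np.hstack([cv2.resize(a,(450,300),interpolation=cv2.INTER_CUBIC),cv2.resize(b,(350,300))])
cv2.imwrite('pics/'+n+'.png',cv2.cvtColor(im,cv2.COLOR_RGB2BGR))
E
python3 look.py c7
```

```text
10.0167 [-0.41946559  5.50661009 10.41372094] [1.67240153 0.57780562 0.64812646] [ 3.13683478  0.47391646 -3.08161139] 0.023578849964486667
[0.52945448 0.01708124 0.31159687] (array([-0.1 , -7.9 , -0.04]), array([ 0.0043,  0.0039, -0.0009])) s,t,h [ 5.04058400e-03 -3.90414950e-02 -5.19801188e-05]
```

View pics/c7.png

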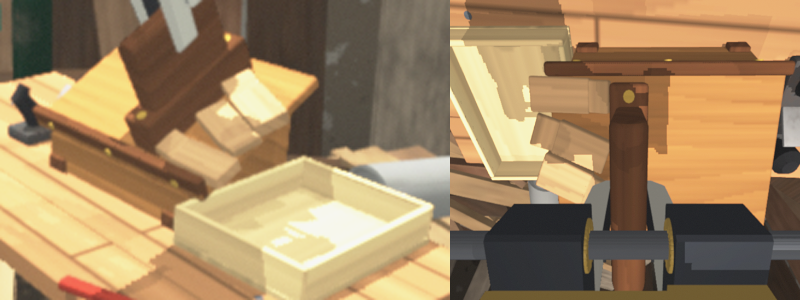

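Request:
servo_tool:
  series:
    - {"dx": 0, "dy": -0.6, "dz": 0.1, "ax": 0.004, "ay": 0.004, "az": 0, "jaw": 5}
    - {"dx": 0, "dy": -1.2, "dz": 0.1, "ax": 0.004, "ay": 0.004, "az": 0, "jaw": 5}
    - {"dx": 0, "dy": -1.8, "dz": 0.1, "ax": 0.004, "ay": 0.004, "az": 0, "jaw": 5}
    - {"dx": 0, "dy": -2.4, "dz": 0.1, "ax": 0.004, "ay": 0.004, "az": 0, "jaw": 5}
    - {"dx": 0, "dy": -3, "dz": 0.1, "ax": 0.004, "ay": 0.004, "az": 0, "jaw": 5}
    - {"dx": 0, "dy": -3.6, "dz": 0.1, "ax": 0.004, "ay": 0.004, "az": 0, "jaw": 5}
    - {"dx": 0, "dy": -4.2, "dz": 0.1, "ax": 0.004, "ay": 0.004, "az": 0, "jaw": 5}
    - {"dx": 0, "dy": -4.8, "dz": 0.1, "ax": 0.004, "ay": 0.004, "az": 0, "jaw": 5}
    - {"dx": 0, "dy": -5.4, "dz": 0.1, "ax": 0.004, "ay": 0.004, "az": 0, "jaw": 5}

```text
clock: 10.87
ee_pos: [0.5337, -0.0346, 0.3121]
tcp_rot: [3.137, 0.472, -3.081]
wrist_force: [-8.7, 11.2, 14.2]
grip_width: 0.0237
```

```bash
python3 look.py c8
```

```text
10.8667 [-0.76079474 11.73394323 16.26949462] [3.73631809 1.0152666  1.79469705] [ 3.13744727  0.4722747  -3.08097878] 0.0237181851470046
[ 0.53368344 -0.03462603  0.31214155] (array([ 0.02, -2.71, -0.02]), array([ 0.004 ,  0.0023, -0.0003])) s,t,h [ 6.24027041e-03 -9.09104042e-02 -5.04593201e-05]
```

View pics/c8.png

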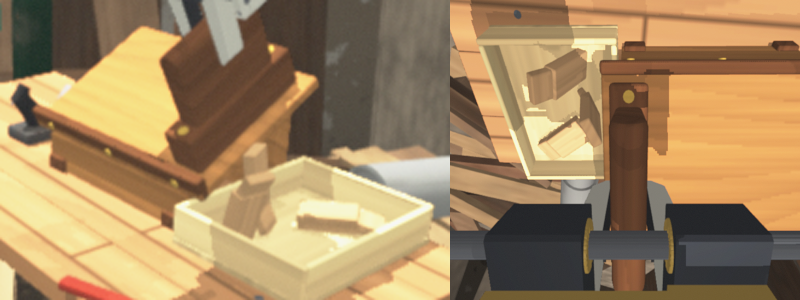

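Run:
```python
from h import *
p=arm.get_image('scene');q=arm.get_image('wrist')
a=cv2.resize(p['color'][190:310,380:540],(533,400),interpolation=cv2.INTER_CUBIC);b=cv2.resize(q['color'][20:320,0:200],(266,400))
cv2.imwrite('pics/z8.png',cv2.cvtColor(np.hstack([a,b]),cv2.COLOR_RGB2BGR))
```

```text
(no output)
```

View pics/z8.png

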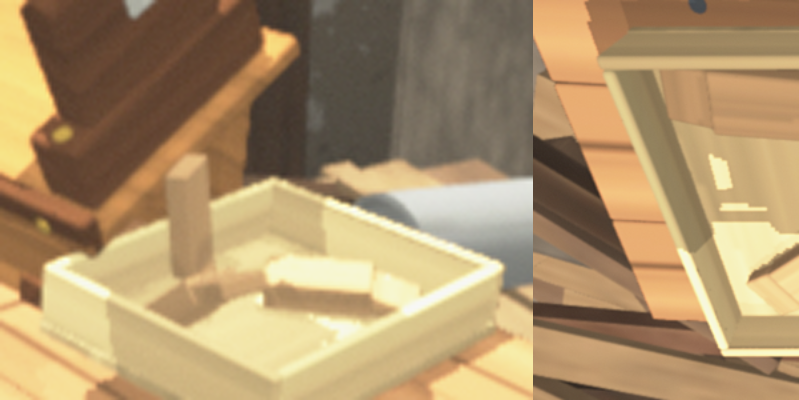

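All three look to be over the end: one at (315,280), one at (190,295), and one standing upright at (190,215). I'll finish the stroke gently so the standing one gets nudged over, if the foot reaches it.

Request:
servo_tool:
  series:
    - {"dx": 0, "dy": -0.4, "dz": 0.1, "ax": 0.002, "ay": 0.002, "az": 0, "jaw": 5}
    - {"dx": 0, "dy": -0.8, "dz": 0.1, "ax": 0.002, "ay": 0.002, "az": 0, "jaw": 5}
    - {"dx": 0, "dy": -1.2, "dz": 0.1, "ax": 0.002, "ay": 0.002, "az": 0, "jaw": 5}
    - {"dx": 0, "dy": -1.6, "dz": 0.1, "ax": 0.002, "ay": 0.002, "az": 0, "jaw": 5}
    - {"dx": 0, "dy": -2, "dz": 0.1, "ax": 0.002, "ay": 0.002, "az": 0, "jaw": 5}
    - {"dx": 0, "dy": -2.3, "dz": 0.1, "ax": 0.002, "ay": 0.002, "az": 0, "jaw": 5}
    - {"dx": 0, "dy": -2.4, "dz": 0.1, "ax": 0.002, "ay": 0.002, "az": 0, "jaw": 5}
    - {"dx": 0, "dy": -2.4, "dz": 0.1, "ax": 0.002, "ay": 0.002, "az": 0, "jaw": 5}

```text
clock: 11.73
ee_pos: [0.5361, -0.0582, 0.3125]
tcp_rot: [3.139, 0.473, -3.081]
wrist_force: [-4.1, 4.1, 6.1]
grip_width: 0.0235
```

```bash
cat > look2.py <<'E'
import sys
from h import *
n=sys.argv[1]
s=arm.read_state();print(s['clock'],BF@s['wrist_force'],s['wrist_torque'],s['grip_width'],s['ee_pos'],s['tcp_rot'])
print('s,t,h',BF@(s['ee_pos']-F0)-[0,0,HT])
p=arm.get_image('scene');q=arm.get_image('wrist')
a=cv2.resize(p['color'][190:310,380:540],(400,300),interpolation=cv2.INTER_CUBIC);b=cv2.resize(q['color'],(400,300))
cv2.imwrite('pics/'+n+'.png',cv2.cvtColor(np.hstack([a,b]),cv2.COLOR_RGB2BGR))
for P in (p,q):
  C=cloud(P)
  for r in arm.regions_of('chip_1',P)[:4]:
    if r['confidence']>.3: print(round(r['confidence'],2),np.percentile(C[r['region']],[2,50,98],axis=0).round(3).tolist())
E
python3 look2.py z9
```

```text
11.7333 [-0.68713537  4.37767087  7.16622576] [1.28417383 0.71217458 0.57901698] 0.023526382968017477 [ 0.5360657  -0.05821217  0.31251109] [ 3.13908962  0.47252844 -3.08136538]
s,t,h [ 0.00724567 -0.1145979  -0.00014668]
0.82 [[0.536, -0.098, 0.159], [0.544, -0.091, 0.2], [0.568, -0.077, 0.233]]
0.59 [[0.51, -0.158, 0.166], [0.517, -0.131, 0.17], [0.529, -0.102, 0.172]]
0.56 [[0.58, -0.153, 0.157], [0.603, -0.126, 0.17], [0.635, -0.095, 0.174]]
0.91 [[0.582, -0.158, 0.162], [0.61, -0.124, 0.174], [0.64, -0.099, 0.177]]
0.57 [[0.538, -0.098, 0.163], [0.542, -0.087, 0.221], [0.566, -0.079, 0.236]]
```

View pics/z9.png

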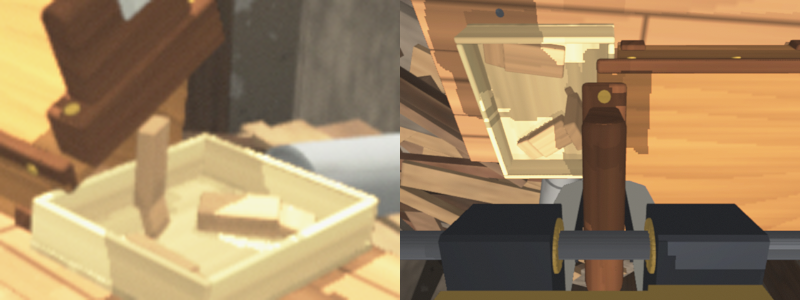

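Three chips are in the box, but one stands on end at (0.542, -0.09), top at z = 0.236, right beside the foot's face. I'll push a few mm further with light pressure to topple it.

Request:
servo_tool:
  series:
    - {"dx": 0, "dy": -0.4, "dz": 0.02, "ax": 0.002, "ay": 0.002, "az": 0, "jaw": 5}
    - {"dx": 0, "dy": -0.7, "dz": 0.02, "ax": 0.002, "ay": 0.002, "az": 0, "jaw": 5}
    - {"dx": 0, "dy": -1, "dz": 0.02, "ax": 0.002, "ay": 0.002, "az": 0, "jaw": 5}
    - {"dx": 0, "dy": -1.3, "dz": 0.02, "ax": 0.002, "ay": 0.002, "az": 0, "jaw": 5}
    - {"dx": 0, "dy": -1.3, "dz": 0.02, "ax": 0.002, "ay": 0.002, "az": 0, "jaw": 5}
    - {"dx": 0, "dy": -1.3, "dz": 0.02, "ax": 0.002, "ay": 0.002, "az": 0, "jaw": 5}

```text
clock: 12.43
ee_pos: [0.5367, -0.0707, 0.3124]
tcp_rot: [3.14, 0.47, -3.081]
wrist_force: [-3.8, 2.7, 4.7]
grip_width: 0.0234
```

```bash
python3 look2.py z10
```

```text
12.4333 [-1.1301361   2.88712377  5.88892644] [1.05135508 0.78847406 0.62477735] 0.023413983020403085 [ 0.53673441 -0.07074797  0.31242265] [ 3.1403024   0.47032224 -3.08134772]
s,t,h [ 0.00711936 -0.12715115 -0.00018172]
0.95 [[0.542, -0.131, 0.154], [0.551, -0.113, 0.197], [0.622, -0.051, 0.227]]
0.73 [[0.58, -0.155, 0.157], [0.604, -0.127, 0.169], [0.637, -0.096, 0.174]]
0.67 [[0.496, -0.176, 0.165], [0.509, -0.134, 0.172], [0.526, -0.101, 0.175]]
0.57 [[0.547, -0.146, 0.166], [0.565, -0.12, 0.198], [0.588, -0.096, 0.218]]
```

View pics/z10.png

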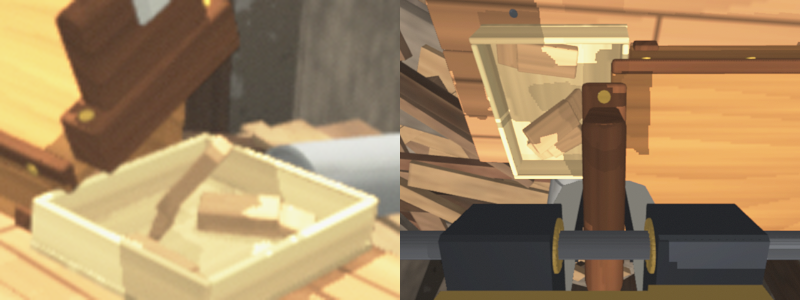

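The chip is toppling. Now I'll lift off and start back.

Request:
servo_tool:
  series:
    - {"dx": 0, "dy": 0.2, "dz": -1, "ax": 0, "ay": 0, "az": 0, "jaw": 5}
    - {"dx": 0, "dy": 0.5, "dz": -3, "ax": 0, "ay": 0, "az": 0, "jaw": 5}
    - {"dx": 0, "dy": 1, "dz": -5, "ax": 0, "ay": 0, "az": 0, "jaw": 5}
    - {"dx": 0, "dy": 3, "dz": -7, "ax": 0, "ay": 0, "az": 0, "jaw": 5}
    - {"dx": 0, "dy": 6, "dz": -7.5, "ax": 0, "ay": 0, "az": 0, "jaw": 5}
    - {"dx": 0, "dy": 9, "dz": -7.5, "ax": 0, "ay": 0, "az": 0, "jaw": 5}
    - {"dx": 0, "dy": 12, "dz": -7.5, "ax": 0, "ay": 0, "az": 0, "jaw": 5}
    - {"dx": 0, "dy": 12, "dz": -7.5, "ax": 0, "ay": 0, "az": 0, "jaw": 5}

```text
clock: 13.3
ee_pos: [0.4948, 0.053, 0.3792]
tcp_rot: [3.139, 0.471, -3.072]
wrist_force: [-0.3, 0.9, -2.7]
grip_width: 0.0235
```

```bash
python3 look2.py z11
python3 - <<'E'
from h import *
# home pose hover
R=toolR([0,0,-1],[np.cos(.048),np.sin(.048),0])
print(rel([.432,.1365,.374],R), rel([.432,.1365,.40],R))
E
```

```text
13.3 [-1.47126376  0.88474939 -2.24710033] [ 0.01189361  0.71282883 -0.00529649] 0.02347696896240279 [0.49482044 0.05295832 0.37924812] [ 3.13935235  0.47069155 -3.07246342]
s,t,h [ 0.00680772 -0.00111978  0.0749293 ]
0.69 [[0.544, -0.16, 0.156], [0.565, -0.134, 0.167], [0.595, -0.1, 0.171]]
0.55 [[0.581, -0.155, 0.16], [0.608, -0.128, 0.171], [0.645, -0.091, 0.174]]
0.43 [[0.486, -0.168, 0.155], [0.516, -0.132, 0.17], [0.545, -0.102, 0.187]]
0.91 [[0.496, -0.176, 0.16], [0.509, -0.131, 0.172], [0.526, -0.099, 0.175]]
0.87 [[0.582, -0.157, 0.161], [0.607, -0.118, 0.173], [0.639, -0.09, 0.177]]
0.73 [[0.547, -0.169, 0.16], [0.571, -0.13, 0.17], [0.602, -0.098, 0.173]]
(array([ 5.4 ,  9.52, -2.18]), array([0.3703, 0.3671, 1.5489])) (array([ 4.22,  9.52, -4.5 ]), array([0.3703, 0.3671, 1.5489]))
```

View pics/z11.png

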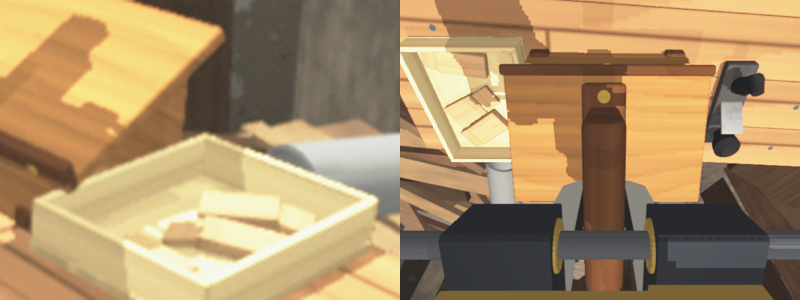

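All three chips now lie flat in the box (tops at z 0.177 or lower, rim at 0.188) and the board is clear. I'll take the block back to its place.

Request:
servo_tool:
  series:
    - {"dx": 0.4, "dy": 1, "dz": -0.5, "ax": 0.037, "ay": 0.037, "az": 0.155, "jaw": 5}
    - {"dx": 0.8, "dy": 2, "dz": -1, "ax": 0.074, "ay": 0.073, "az": 0.31, "jaw": 5}
    - {"dx": 1.3, "dy": 3, "dz": -1.5, "ax": 0.111, "ay": 0.11, "az": 0.465, "jaw": 5}
    - {"dx": 1.8, "dy": 4, "dz": -2, "ax": 0.148, "ay": 0.147, "az": 0.62, "jaw": 5}
    - {"dx": 2.2, "dy": 5, "dz": -2.5, "ax": 0.185, "ay": 0.184, "az": 0.774, "jaw": 5}
    - {"dx": 2.6, "dy": 6, "dz": -3, "ax": 0.222, "ay": 0.22, "az": 0.929, "jaw": 5}
    - {"dx": 3, "dy": 7, "dz": -3.5, "ax": 0.259, "ay": 0.257, "az": 1.084, "jaw": 5}
    - {"dx": 3.4, "dy": 8, "dz": -4, "ax": 0.296, "ay": 0.294, "az": 1.239, "jaw": 5}
    - {"dx": 3.8, "dy": 9, "dz": -4.5, "ax": 0.333, "ay": 0.33, "az": 1.394, "jaw": 5}
    - {"dx": 4.2, "dy": 9.5, "dz": -4.5, "ax": 0.37, "ay": 0.367, "az": 1.549, "jaw": 5}

```text
clock: 14.33
ee_pos: [0.433, 0.1366, 0.4009]
tcp_rot: [3.067, 0.104, 1.991]
wrist_force: [0.1, -0.4, -2.0]
grip_width: 0.0237
```

Run:
```python
from h import *
R=toolR([0,0,-1],[np.cos(.048),np.sin(.048),0])
print(rel([.432,.1365,.36],R)); s=arm.read_state(); print(s['joint_pos'])
```

```text
(array([ 0.46, -0.4 ,  4.05]), array([0.0931, 0.0887, 0.3759]))
[-0.5332935   0.11673948  0.12293383  1.68626997  0.09298025  1.26473641
 -0.01207346]
```

Request:
servo_tool:
  series:
    - {"dx": 0.1, "dy": -0.1, "dz": 0.5, "ax": 0.03, "ay": 0.03, "az": 0.12, "jaw": 5}
    - {"dx": 0.2, "dy": -0.2, "dz": 1, "ax": 0.06, "ay": 0.06, "az": 0.25, "jaw": 5}
    - {"dx": 0.45, "dy": -0.4, "dz": 2, "ax": 0.093, "ay": 0.089, "az": 0.376, "jaw": 5}
    - {"dx": 0.45, "dy": -0.4, "dz": 3, "ax": 0.093, "ay": 0.089, "az": 0.376, "jaw": 5}
    - {"dx": 0.45, "dy": -0.4, "dz": 4, "ax": 0.093, "ay": 0.089, "az": 0.376, "jaw": 5}
    - {"dx": 0.45, "dy": -0.4, "dz": 4, "ax": 0.093, "ay": 0.089, "az": 0.376, "jaw": 5}
    - {"dx": 0.45, "dy": -0.4, "dz": 4, "ax": 0.093, "ay": 0.089, "az": 0.376, "jaw": 5}

```text
clock: 14.92
ee_pos: [0.4321, 0.1355, 0.36]
tcp_rot: [-3.141, 0.001, 1.618]
wrist_force: [0.7, -0.6, -1.8]
grip_width: 0.0237
```

```bash
cat > scr.py <<'E'
from h import *
s=arm.read_state(); print(s['clock'],s['ee_pos'],s['tcp_rot'],s['wrist_force'],s['wrist_torque'],s['grip_width'])
for n in ['scene','side','wrist']:
    p=arm.get_image(n);C=cloud(p);save(p,n+'_'+str(round(s['clock']*100)))
    r=arm.regions_of('scraper',p)
    if not r: continue
    X=C[cv2.erode(r[0]['region'].astype('uint8'),np.ones((3,3)))>0]
    X=X[(X[:,0]>.3)&(X[:,0]<.56)]
    print(n,round(r[0]['confidence'],2),np.percentile(X,[1,50,99],axis=0).round(3).tolist())
    # top ridge line: z of top vs y
    if n!='x':
        zt=[(round(y,2),round(float(np.percentile(X[abs(X[:,1]-y)<.006][:,2],98)),4), round(float(np.percentile(X[abs(X[:,1]-y)<.006][:,2],3)),4)) for y in (.08,.095,.12,.14,.16,.18,.195) if (abs(X[:,1]-y)<.006).sum()>15]
        print('  ridge top / bottom z',zt)
    z0=X[:,2].max()
    Y=X[X[:,2]>z0-.012][:,:2]; print('  top',cv2.minAreaRect(Y.astype('float32')))
E
python3 scr.py
python3 - <<'E'
from h import *
R=toolR([0,0,-1],[np.cos(.048),np.sin(.048),0])
print(rel([.432,.1365,.2306],R))
E
```

```text
14.9167 [0.43213497 0.13549557 0.3600086 ] [-3.14120170e+00  7.02019606e-04  1.61815947e+00] [ 0.70440417 -0.59616441 -1.76799585] [-0.04547005  0.08619525  0.04385022] 0.02369918462498554
scene 0.6 [[0.41, 0.065, 0.282], [0.419, 0.105, 0.326], [0.443, 0.196, 0.393]]
  ridge top / bottom z [(0.08, 0.3905, 0.2894), (0.1, 0.3931, 0.2856), (0.12, 0.3928, 0.2859), (0.14, 0.3543, 0.2829), (0.16, 0.354, 0.2825), (0.18, 0.3888, 0.2842), (0.2, 0.3177, 0.2831)]
  top ((0.4201909899711609, 0.13102009892463684), (0.02257363125681877, 0.10258683562278748), 13.870718955993652)
side 0.57 [[0.411, 0.083, 0.287], [0.42, 0.186, 0.329], [0.439, 0.209, 0.398]]
  ridge top / bottom z [(0.08, 0.3217, 0.2926), (0.1, 0.3381, 0.2926), (0.12, 0.3979, 0.2934), (0.14, 0.3977, 0.2939), (0.16, 0.3971, 0.2899), (0.18, 0.3979, 0.2948), (0.2, 0.3934, 0.2976)]
  top ((0.425870805978775, 0.15326328575611115), (0.07789082080125809, 0.01972188986837864), 87.79249572753906)
wrist 0.72 [[0.416, 0.091, 0.32], [0.432, 0.165, 0.396], [0.445, 0.205, 0.399]]
  ridge top / bottom z [(0.1, 0.3986, 0.3911), (0.14, 0.3987, 0.3911), (0.16, 0.3987, 0.3902), (0.18, 0.3987, 0.3207), (0.2, 0.3228, 0.3198)]
  top ((0.4292627274990082, 0.20801489055156708), (0.0, 0.0), 0.0)
(array([-1.000e-02, -4.000e-02,  1.304e+01]), array([ 0.0014, -0.0007,  0.0004]))
```

The block hangs level (ridge top 0.3987 along its length) and matches its starting footprint in all three views (y 0.065…0.209, x from 0.410). I'll lower it.

Request:
servo_tool:
  series:
    - {"dx": 0, "dy": 0, "dz": 3, "ax": 0.001, "ay": 0, "az": 0, "jaw": 5}
    - {"dx": 0, "dy": 0, "dz": 6, "ax": 0.001, "ay": 0, "az": 0, "jaw": 5}
    - {"dx": 0, "dy": 0, "dz": 9, "ax": 0.001, "ay": 0, "az": 0, "jaw": 5}
    - {"dx": 0, "dy": 0, "dz": 11, "ax": 0.001, "ay": 0, "az": 0, "jaw": 5}
    - {"dx": 0, "dy": 0, "dz": 12, "ax": 0.001, "ay": 0, "az": 0, "jaw": 5}
    - {"dx": 0, "dy": 0, "dz": 12.5, "ax": 0.001, "ay": 0, "az": 0, "jaw": 5}
    - {"dx": 0, "dy": 0, "dz": 12.5, "ax": 0.001, "ay": 0, "az": 0, "jaw": 5}
    - {"dx": 0, "dy": 0, "dz": 12.5, "ax": 0.001, "ay": 0, "az": 0, "jaw": 5}

```text
clock: 15.88
ee_pos: [0.433, 0.1369, 0.2367]
tcp_rot: [3.14, -0.001, 1.619]
wrist_force: [0.1, -0.6, -2.9]
grip_width: 0.0236
```

Run:
```python
from h import *
R=toolR([0,0,-1],[np.cos(.048),np.sin(.048),0])
print(rel([.432,.1365,.2300],R)); s=arm.read_state();print(s['wrist_force'],s['wrist_torque'])
```

```text
(array([-0.04, -0.11,  0.67]), array([ 0.002 , -0.0011,  0.0007]))
[ 0.13901245 -0.5548251  -2.89687427] [-0.0490985   0.00436322  0.02421017]
```

Request:
servo_tool:
  series:
    - {"dx": 0, "dy": -0.1, "dz": 0.3, "ax": 0.002, "ay": -0.001, "az": 0, "jaw": 5}
    - {"dx": 0, "dy": -0.1, "dz": 0.6, "ax": 0.002, "ay": -0.001, "az": 0, "jaw": 5}
    - {"dx": 0, "dy": -0.1, "dz": 0.8, "ax": 0.002, "ay": -0.001, "az": 0, "jaw": 5}
    - {"dx": 0, "dy": -0.1, "dz": 0.9, "ax": 0.002, "ay": -0.001, "az": 0, "jaw": 5}
    - {"dx": 0, "dy": -0.1, "dz": 0.9, "ax": 0.002, "ay": -0.001, "az": 0, "jaw": 5}

```text
clock: 16.3
ee_pos: [0.4329, 0.1374, 0.2305]
tcp_rot: [3.139, -0.002, 1.62]
wrist_force: [-3.9, -0.9, 11.9]
grip_width: 0.0239
```

```bash
python3 scr.py
```

```text
16.3 [0.43289273 0.1373576  0.23046627] [ 3.13888151e+00 -1.72805546e-03  1.61961102e+00] [-3.90179418 -0.91126007 11.94199418] [-4.07979165e-01  1.10589928e+00 -7.61277547e-04] 0.023863595794170682
scene 0.63 [[0.411, 0.066, 0.154], [0.42, 0.104, 0.194], [0.446, 0.195, 0.264]]
  ridge top / bottom z [(0.08, 0.2605, 0.1595), (0.1, 0.2642, 0.1572), (0.12, 0.2642, 0.1576), (0.14, 0.2239, 0.1567), (0.16, 0.221, 0.1558), (0.18, 0.2534, 0.1553), (0.2, 0.1884, 0.1555)]
  top ((0.4211069941520691, 0.13105511665344238), (0.01583590731024742, 0.0976119264960289), 11.736520767211914)
side 0.67 [[0.411, 0.082, 0.157], [0.42, 0.187, 0.196], [0.44, 0.21, 0.267]]
  ridge top / bottom z [(0.1, 0.2013, 0.1642), (0.12, 0.2666, 0.1589), (0.14, 0.2672, 0.1604), (0.16, 0.2668, 0.1664), (0.18, 0.2667, 0.1601), (0.2, 0.2657, 0.1675)]
  top ((0.4259362816810608, 0.15375123918056488), (0.0169507022947073, 0.08061674982309341), 1.379645586013794)
wrist 0.66 [[0.416, 0.092, 0.189], [0.432, 0.166, 0.265], [0.446, 0.206, 0.268]]
  ridge top / bottom z [(0.1, 0.2678, 0.2589), (0.14, 0.2679, 0.2591), (0.16, 0.268, 0.2582), (0.18, 0.268, 0.1898), (0.2, 0.2618, 0.1893)]
  top ((0.4296029806137085, 0.20866651833057404), (0.0, 0.0), 0.0)
```

The foot is on the platform (12 N, ridge top 0.268 as at the start). Release and rise.

Request:
servo_tool:
  series:
    - {"dx": 0, "dy": 0, "dz": 0, "ax": 0, "ay": 0, "az": 0, "jaw": 10}
    - {"dx": 0, "dy": 0, "dz": 0, "ax": 0, "ay": 0, "az": 0, "jaw": 32}
    - {"dx": 0, "dy": 0, "dz": 0, "ax": 0, "ay": 0, "az": 0, "jaw": 45}
    - {"dx": 0, "dy": 0, "dz": 0, "ax": 0, "ay": 0, "az": 0, "jaw": 55}
    - {"dx": 0, "dy": 0, "dz": 0, "ax": 0, "ay": 0, "az": 0, "jaw": 55}
    - {"dx": 0, "dy": 0, "dz": 0, "ax": 0, "ay": 0, "az": 0, "jaw": 55}

```text
clock: 17.1
ee_pos: [0.4329, 0.1373, 0.2303]
tcp_rot: [3.139, -0.002, 1.62]
wrist_force: [-0.4, -0.0, 0.4]
grip_width: 0.0492
```

Request:
servo_tool:
  series:
    - {"dx": 0, "dy": 0, "dz": -1, "ax": 0, "ay": 0, "az": 0, "jaw": 55}
    - {"dx": 0, "dy": 0, "dz": -2.5, "ax": 0, "ay": 0, "az": 0, "jaw": 55}
    - {"dx": 0, "dy": 0, "dz": -5, "ax": 0, "ay": 0, "az": 0, "jaw": 55}
    - {"dx": 0, "dy": 0, "dz": -8, "ax": 0, "ay": 0, "az": 0, "jaw": 55}
    - {"dx": 0, "dy": 0, "dz": -12, "ax": 0, "ay": 0, "az": 0, "jaw": 55}
    - {"dx": 0, "dy": 3, "dz": -16, "ax": 0, "ay": 0, "az": 0, "jaw": 55}
    - {"dx": 0, "dy": 4, "dz": -19, "ax": 0, "ay": 0, "az": 0, "jaw": 55}
    - {"dx": 0, "dy": 4, "dz": -19, "ax": 0, "ay": 0, "az": 0, "jaw": 55}
    - {"dx": 0, "dy": 4, "dz": -19, "ax": 0, "ay": 0, "az": 0, "jaw": 55}

```text
clock: 17.85
ee_pos: [0.4736, 0.139, 0.4216]
tcp_rot: [3.135, -0.002, 1.619]
wrist_force: [-0.8, 0.2, -0.1]
grip_width: 0.051
```

```bash
python3 scr.py
python3 - <<'E'
from h import *
p=arm.get_image('wrist');C=cloud(p);save(p,'wend')
X=C[arm.regions_of('scraper',p)[0]['region']&(p['z_map']>0)]
for lo,hi in [(.18,.192),(.255,.275)]:
  Y=X[(X[:,2]>lo)&(X[:,2]<hi)][:,:2]; print(lo,cv2.minAreaRect(Y.astype('float32')))
for r in arm.regions_of('chip_1',p)[:4]: print(round(r['confidence'],2),np.percentile(C[r['region']],[2,50,98],axis=0).round(3).tolist())
for n in ('scene','side'):
  p=arm.get_image(n);C=cloud(p);save(p,n+'end')
  for q in ('scraper_plane','relief_3','carvers_mallet'):
    for r in arm.regions_of(q,p)[:1]: print(n,q,round(r['confidence'],2),np.percentile(C[r['region']],[2,50,98],axis=0).round(3).tolist())
a=cv2.imread('pics/sceneend.png');b=cv2.imread('pics/wend.png');cv2.imwrite('pics/end.png',np.hstack([cv2.resize(a,(400,300)),cv2.resize(b,(400,300))]))
E
```

```text
17.85 [0.47363712 0.13899044 0.42163757] [ 3.13532677e+00 -2.41427576e-03  1.61892122e+00] [-0.77616868  0.1953066  -0.06376133] [-0.10268402  0.07466485  0.00248256] 0.051048590108605546
scene 0.82 [[0.413, 0.067, 0.155], [0.421, 0.114, 0.202], [0.446, 0.195, 0.264]]
  ridge top / bottom z [(0.08, 0.2597, 0.159), (0.1, 0.2637, 0.1588), (0.12, 0.2641, 0.1588), (0.14, 0.2644, 0.1604), (0.16, 0.2644, 0.1571), (0.18, 0.2639, 0.156), (0.2, 0.1882, 0.1551)]
  top ((0.42595112323760986, 0.13296878337860107), (0.017399966716766357, 0.0985112115740776), 5.772457122802734)
side 0.83 [[0.413, 0.085, 0.158], [0.422, 0.179, 0.21], [0.441, 0.211, 0.268]]
  ridge top / bottom z [(0.1, 0.2663, 0.168), (0.12, 0.2672, 0.1704), (0.14, 0.2685, 0.1634), (0.16, 0.2671, 0.1651), (0.18, 0.2679, 0.1733), (0.2, 0.2631, 0.1805)]
  top ((0.42893093824386597, 0.14380408823490143), (0.019124003127217293, 0.0979081392288208), 0.13694342970848083)
wrist 0.82 [[0.419, 0.078, 0.179], [0.44, 0.149, 0.263], [0.454, 0.206, 0.269]]
  ridge top / bottom z [(0.08, 0.1916, 0.1693), (0.1, 0.2679, 0.1885), (0.12, 0.268, 0.18
[... 554 characters left out ...]
0.59, -0.124, 0.173], [0.593, -0.119, 0.174], [0.596, -0.115, 0.176]]
0.54 [[0.482, -0.008, 0.207], [0.559, 0.115, 0.239], [0.631, 0.176, 0.276]]
scene scraper_plane 0.24 [[0.413, 0.067, 0.152], [0.421, 0.114, 0.202], [0.445, 0.195, 0.265]]
scene relief_3 0.71 [[0.356, 0.298, 0.148], [0.371, 0.331, 0.162], [0.409, 0.387, 0.18]]
scene carvers_mallet 0.85 [[0.164, 0.249, 0.01], [0.289, 0.299, 0.047], [0.371, 0.423, 0.088]]
side scraper_plane 0.87 [[0.487, 0.216, 0.152], [0.552, 0.241, 0.168], [0.608, 0.256, 0.213]]
side relief_3 0.72 [[0.357, 0.304, 0.15], [0.376, 0.362, 0.165], [0.41, 0.402, 0.182]]
side carvers_mallet 0.97 [[0.161, 0.278, 0.001], [0.286, 0.355, 0.057], [0.368, 0.442, 0.092]]
```

View pics/end.png

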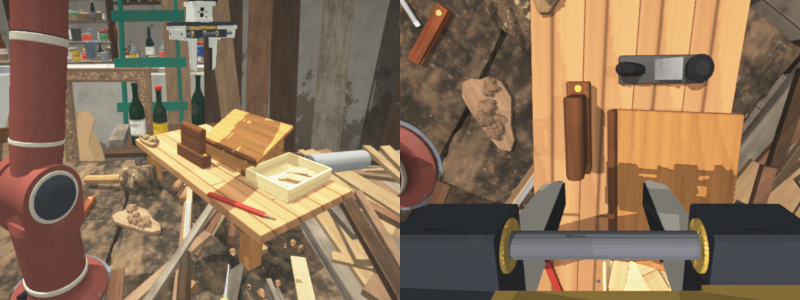

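The block stands about 3 mm from where it started, with the same yaw. The chips are in the box, the other pieces are unmoved, and the gripper is clear. Handing in.

```bash
python3 -c "
from plant import arm
print(arm.finish_job())"
```

```text
the job is handed in; nothing more can be done
None
```

The job is done and handed in at about 18.5 s of the 54 s. I gripped the scraper and held its foot flat on the slope at about 6–17 N. One sideways stroke took all three chips off the right end into the waste box. I then stood the block back on the platform.

**Chips:** One landed standing on end in the box, so I toppled it with a slightly longer push of the foot. A look just after the wipe showed all three lying flat in the box, with tops at z of 0.177 m or lower against the 0.188 m rim, and the board clear. The final wrist look showed only two clearly, plus a small part of the third. The gripper hid much of the box, and the scene view still showed nothing on the board.

**Scraper:** It stands upright at (0.435, 0.1375), about 3 mm from its start at (0.432, 0.136). Its yaw is the same within 0.2°, and its top is at 0.268 m.

**Left alone:** The carving and the mallet measure where they were in the scene view, and the plane does in the side view. The scene view reported the plane only at low confidence and at the scraper's place, and one side-view reading of the mallet differed because the arm had partly hidden it at the start.

**Forces:** The highest wrist force I read was about 20 N, with readings taken only at the end of each move. The gripper was clear of everything at hand-in.

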